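Undo the left-hand nut of the lens spinner and take out its slotted washer

TASK

The lens spinner's turntable is held by a captive hex nut with a left-hand thread, so it comes undone clockwise (seen from above); feel for the direction and never force it. Undo the nut until you feel it just meet its stop, then lift the black tab of the slotted washer under it, ease the washer gently out sideways, and set it down flat (not dropped) in the empty aluminium tray, leaving the nut undone on its stud and everything else where it is.

Things in the scene. Friction and masses are not known exactly. Their poses are not given: they have to be found in the camera images.
- stand: lens spinner: white 150 mm square housing fixed to the bench, with an aluminium turntable of 170 mm diameter (top 48 mm above the bench), black lenses flush in it. Origin: centre of the housing's underside, z up; the nut's axis is its z axis; the washer's tab points along its -x. A boss of 70 mm diameter and a 14 mm stud stand in the middle.
- seat (a point): centre of the washer's seat on the boss, on the nut's axis, 66 mm above the bench. A lip round it rises 2.5 mm above the seat (to 68.5 mm), inner diameter 60 mm, with a gap on the stand's -x side for the washer's arm.
- hub (a joint): twist of the turntable on its rubber mounts (rad, positive counter-clockwise from above, 0 at rest). It springs at 4 N m per rad, so it shows the torque put on the nut: it must never go beyond 0.15 rad (0.6 N m) either way.
- nut: steel hex nut, left-hand thread, tight at the start on the washer. Origin: centre of its underside (71 mm above the bench while tight), on the axis, z up. From there up: collar 44 mm diameter to 8 mm, 28 mm shank to 38 mm, hexagon from 38 to 62 mm, 36 mm across flats, flats 20.8 mm wide that look along its x axis and every 60 degrees from it. It cannot come off.
- nut_hex (a point): centre of the hexagon, 50 mm above the nut's underside, 121 mm above the bench while tight. Nut and stud first turn together easily (0.03 N m) by an unknown 0 to 2.2 rad, either way, till the stud's key catches. Then clockwise undoes the nut at about 0.15 N m: it climbs 1.9 mm per rad, to a dead stop at 3.0 rad of thread (127 mm); counter-clockwise it is dead tight.
- washer: loose 100 g slotted steel washer under the nut: roundish plate, 47 x 52 mm (x, y), 5 mm thick, 18 mm slot from its centre out to +x, 12 mm wide arm to -x ending in an upright black tab. Origin: underside of the plate, on the nut's axis while seated; z up. Lift it over the lip, then draw it along -x by 55 mm to clear the nut's collar. Forces on spinner and nut must stay below 25 N.
- washer_tab (a point): gripping point in the washer's tab, 22 mm above the washer's underside and 72 mm to -x of its origin. The tab is 12 mm thick (y), 24 mm long (x), and reaches from 0 to 30 mm above the washer's underside.
- drop_tray: empty aluminium tray 170 x 150 mm (x, y), 16 mm high, walls and floor 4 to 5 mm thick; loose, 0.9 kg. Origin: centre of its underside, z up. To the left or right of the spinner.
- lens_tray: clear tray of the same size full of black lenses, a bystander
- bottle: clear bottle, 56 mm diameter, 130 mm high, a bystander; origin at the underside
- jar: amber jar, 60 mm diameter, 60 mm high, a bystander; origin at the underside
- spacer: steel ring, 52 mm diameter, 12 mm high, a bystander
- spare_nut: spare hex nut, 30 mm across flats, 16 mm high, a bystander
- driver: screwdriver, 170 mm long, a bystander
- cup: white plastic cup, 60 mm diameter, 50 mm high, a bystander; origin at the underside
Mind the look-alikes: they are no part of the job. There is more than one size of the washer; the one meant has the size given above. Leave any green look-alike of the stand alone.

How it is judged:
By the outcome, as a careful person would: the job done as asked, in the order asked, and still so for the second after the job is handed in, with the robot touching nothing.
It also fails if it takes over 72 s, if anything falls off the work surface, if the arm or the gripper's body presses on something with over 40 N, if the wrist force passes 120 N, or if a joint passes its speed limit or range.

ROBOT

A 6-joint arm with a two-finger parallel gripper is mounted at the origin on the work surface. World frame = base frame: x ahead of the robot, y to its left, z up, the work surface at z = 0. Lengths are in m, angles in degrees, forces in N, time in s.
With the tool pointing down it reaches from about 0.375 to 0.9 m from the base axis. Payload 3.1 kg.
Tool frame: the origin (TCP) lies on the centre line of the jaws, within the pads' length; the fingertips stand 8 mm ahead of it and the grasp point (between the pads) lies 11 mm behind it; y points along the fingers, x is the direction in which the jaws open and shut, and the axes are right-handed (so a half turn about y gives the same grasp; the last joint's range is limited). The gripper opens to 87 mm and grips with 3 to 60 N. Pads are 19 mm wide; open, the fingers measure 117 mm over their backs; the gripper's body (75 mm by 190 mm) begins 51 mm behind the grasp point.
Start: joints at [57.324, 30.224, 82.088, -0, 67.689, -10.227], TCP at [0.239, 0.578, 0.231] pointing down, gripper open.
Joint ranges: [-176.69, 176.69], [-43.24, 126.21], [12.49, 139.97], [-82, 262], [0, 151.66], [-163.58, 163.58]. Speed limits (degrees/s): [159.86, 159.86, 180, 180, 180, 180].

INTERFACE

Orientations are given as a 3x3 rotation matrix whose columns are the frame's x, y, z axes.
In Python, from rig import read_state, imaging, job, spotter gives the robot as it stands.
- The arm moves only by the tool apply_moves, never from a script. Its argument "steps" is a list of rows, each an object of numbers: "x", "y", "z": the shift along the world's x, y, z in mm; "spin": the turn about the world's z in rad. In form: [{"x": .., "y": .., "z": .., "spin": ..}, ...]. A call has 1 to 12 rows; each row shifts and turns the pose as measured when the row begins; what a row does not reach is not made up. A row lasts 1/10 s, in which the tool goes at most 50 mm and 8.59 degrees, less where a joint would pass 70% of its speed; a pose out of reach is approached as far as the arm can. A call is refused whole if a number of a shift passes 50 or a number of a turn 0.15, either way. A call with a gripper value outside its range is refused whole. "grip" is the finger opening in mm, from 0 to 87, set as the call begins (left out, the last holds). The fingers move at their own pace and stop on an object; the grip force is fixed at half the most. Time passes only in rows, so rows that do not move let the fingers close. It gives the time, the measured TCP pose, the force and the opening at its end, in the units of the state.
- read_state(): the state, without advancing time (a new reading comes with each control period).
- imaging.capture(name): name is "scene" or "side" or "wrist"; returns the picture (480x640x3 uint8, red, green, blue); there is no depth.
- imaging.camera_params(name): a dict with "fov_y" (degrees; the focal length in pixels is half the picture's height over the tangent of half this angle, whatever the lens; pixels are square), "cx", "cy" (the principal point, pixels), "R" (3x3) and "t" (3): a world point X has camera coordinates R X + t. Camera axes: x right, y down, z forward; pixel columns grow to the right and rows downward; lengths in m; the calibration is good to about 2 mm. A picture is of the moment at which its call begins: read the wrist's pose just before it. camera_params takes no time and is no camera call; for the wrist camera it gives the pose at the moment of the call.
- job.hand_in(): hands the job in, once; it reports no verdict.
Trained networks look in the newest picture that a camera, given by its name, has taken for a name from the list of things; names that differ only in an ending like _2 or _b are one class to them, and where a whole thing is asked for, a point or a joint stands for the part that bears it (a point fixed in the world has none). Each returns a list of dicts, best first, with "score" (0 to 1); they miss things now and then, are a little off and sometimes report something else, mostly with a low value. They report only what shows in the picture. A call takes as long as a camera call. They do not tell look-alikes from the thing itself.
- spotter.cut_out(name, camera): "mask" (480x640 bool, what is visible of it) and "rect" ([left, top, width, height] in pixels, round what is visible of it).
The state is a dict: "time_s": time; "joint_positions": joint angles; "qvel": joint speeds; "tau": joint torques, N m; "position": TCP position; "tcp_rot": TCP orientation; "force": force on the tool from outside, world axes, zero at the start; "moment": the same for the moment, N m; "opening": opening from 0.0 (shut) to 1.0 (fully open).
Only numpy, scipy, OpenCV 4.12 (cv2) and the standard library are available. Lean on these libraries where they do the work, as an engineer would, in place of code of your own. Each camera call takes 0.05 s, during which the arm holds its last target.

## Working session

There is one attempt and no reset: what is moved stays moved. The work goes in short steps, Python scripts to look and compute and a tool call to move; the robot and the scene stay as the last step left them, time stands still between calls to the robot, and variables do not carry over. Pictures are saved under pics/ and viewed, and the job is handed in when it is done.

Besides the shell and the picture viewer there is one more tool, called after "Call:" as name(argument=value, ...) on one line, values as JSON. apply_moves: Moves the arm, as the interface text tells. Its arguments: {"type":"object","properties":{"steps":{"type":"array"},"grip":{"type":"number"}},"required":["steps"]}

```bash
mkdir -p pics; ls
python3 - <<'E'
from rig import read_state, imaging, job, spotter
import cv2, numpy as np
s=read_state(); print({k:np.round(v,3).tolist() for k,v in s.items()})
for n in ["scene","side","wrist"]:
    p=imaging.capture(n); cv2.imwrite(f"pics/{n}0.png",p[:,:,::-1])
    print(n,{k:np.round(v,4).tolist() for k,v in imaging.camera_params(n).items()})
E
```

```text
pics
{'time_s': 0.0, 'joint_positions': [57.324, 30.28, 82.157, -0.001, 67.689, -10.226], 'qvel': [0.059, -0.108, -0.009, -0.068, 0.04, -0.019], 'tau': [0.001, -44.004, -17.659, 0.063, 0.058, -0.0], 'position': [0.238, 0.577, 0.23], 'tcp_rot': [[0.382, -0.001, -0.924], [0.924, -0.002, 0.382], [-0.002, -1.0, 0.0]], 'force': [-0.305, 0.257, -0.402], 'moment': [-0.016, 0.021, 0.061], 'opening': 1.004}
scene {'fov_y': 56.167, 'cx': 327.5701, 'cy': 234.4701, 'R': [[-0.8438, 0.5366, 0.0041], [0.3823, 0.6064, -0.6972], [-0.3766, -0.5868, -0.7168]], 't': [0.4838, -0.0983, 1.2215]}
side {'fov_y': 51.1587, 'cx': 314.2176, 'cy': 233.1944, 'R': [[0.959, -0.2834, -0.0024], [-0.1997, -0.6697, -0.7153], [0.2011, 0.6864, -0.6988]], 't': [-0.5076, 0.1237, 1.3395]}
wrist {'fov_y': 71.8314, 'cx': 323.0863, 'cy': 244.5772, 'R': [[0.3816, 0.9243, -0.0023], [0.8946, -0.3687, 0.2527], [0.2327, -0.0985, -0.9675]], 't': [-0.6224, -0.0305, 0.39]}
```

View pics/scene0.png

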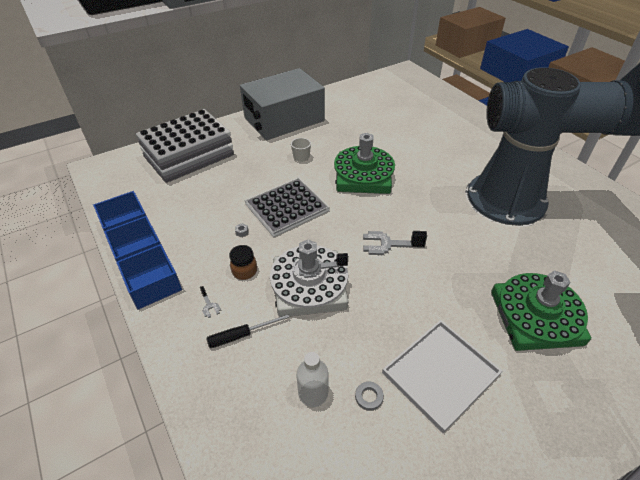

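View pics/side0.png

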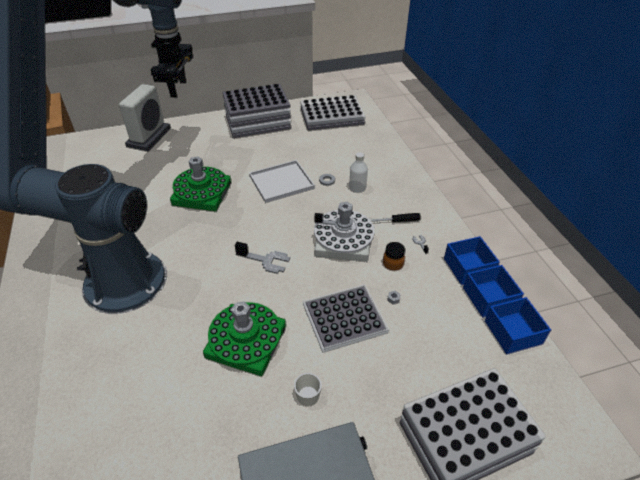

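View pics/wrist0.png

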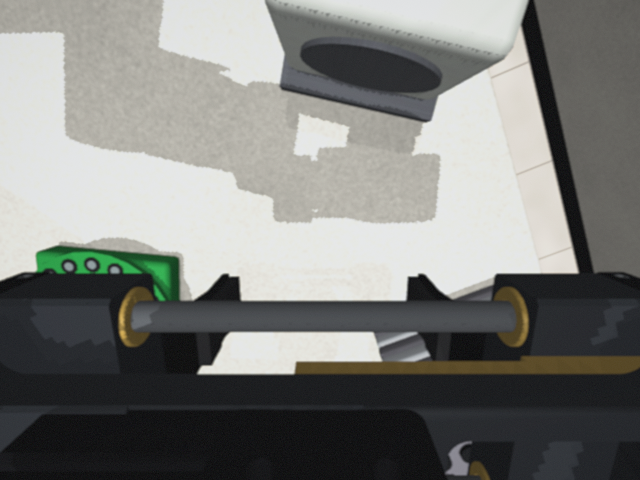

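```bash
cat > h.py <<'E'
from rig import read_state, imaging, job, spotter
import cv2, numpy as np
def P(n):
    c=imaging.camera_params(n); f=240/np.tan(np.radians(c["fov_y"]/2))
    K=np.array([[f,0,c["cx"]],[0,f,c["cy"]],[0,0,1]]); R=np.array(c["R"]); t=np.array(c["t"])
    return K,R,t
def proj(n,X):
    K,R,t=P(n); X=np.atleast_2d(X); q=(R@X.T).T+t; q=(K@q.T).T; return q[:,:2]/q[:,2:]
def onz(n,uv,z):
    K,R,t=P(n); d=R.T@np.linalg.inv(K)@np.array([uv[0],uv[1],1.]); o=-R.T@t
    return o+d*(z-o[2])/d[2]
def tri(pairs):
    A=np.zeros((3,3));b=np.zeros(3)
    for n,uv in pairs:
        K,R,t=P(n); d=R.T@np.linalg.inv(K)@np.array([uv[0],uv[1],1.]); d/=np.linalg.norm(d);o=-R.T@t
        M=np.eye(3)-np.outer(d,d);A+=M;b+=M@o
    X=np.linalg.solve(A,b); return X
def crop(src,name,x0,y0,w,h,s):
    im=cv2.imread(src)[y0:y0+h,x0:x0+w]; cv2.imwrite(name,cv2.resize(im,None,fx=s,fy=s,interpolation=cv2.INTER_CUBIC))
E
python3 - <<'E'
from h import *
crop("pics/scene0.png","pics/sc1.png",250,220,120,110,5)
crop("pics/side0.png","pics/sd1.png",295,185,120,90,6)
E
```

```text
(no output)
```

View pics/sc1.png

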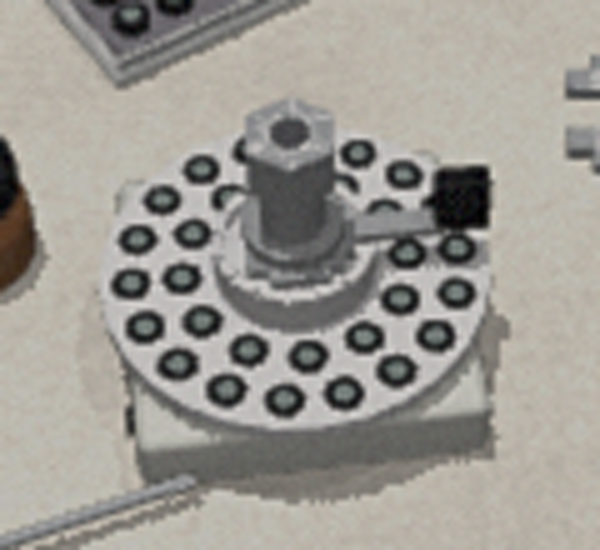

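View pics/sd1.png

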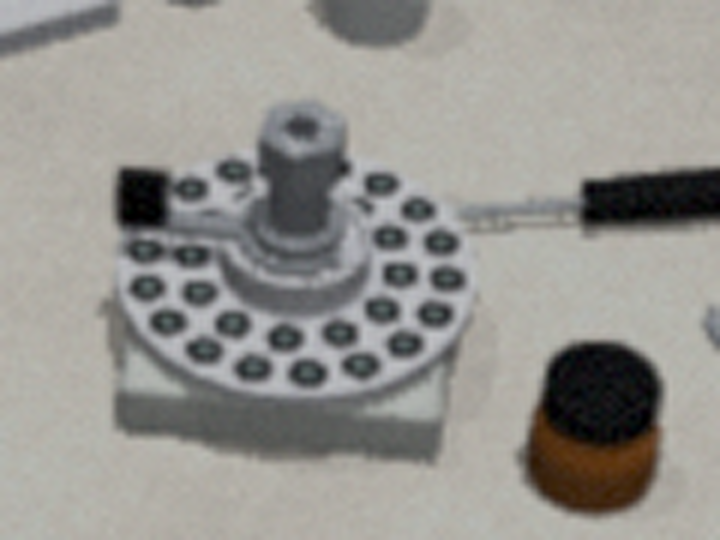

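Run:
```python
from h import *
a=(308.1,246.2);b=(345.4,206.2)
print(tri([("scene",a),("side",b)]),onz("scene",a,.133),onz("side",b,.133))
# tab: black mask centroid -> approx centre of tab body
for n,(x0,y0,w,h) in {"scene":(332,248,24,22),"side":(312,210,14,16)}.items():
    im=cv2.imread(f"pics/{n}0.png")[y0:y0+h,x0:x0+w].max(2); m=im<75
    ys,xs=np.nonzero(m); print(n,xs.min()+x0,xs.max()+x0,ys.min()+y0,ys.max()+y0,xs.mean()+x0,ys.mean()+y0)
    globals()[n]=(xs.mean()+x0,ys.mean()+y0)
t=tri([("scene",scene),("side",side)]);print(t)
# tray corners
for n in ["scene","side"]:
  s=spotter.cut_out("drop_tray",n)
  for r in s[:2]: 
    print(n,r["score"],r["rect"])
  c,_=cv2.findContours(s[0]["mask"].astype(np.uint8),0,2); c=max(c,key=cv2.contourArea)
  q=cv2.approxPolyDP(c,8,True)[:,0]; print(q.tolist(),[np.round(onz(n,p,.016),3).tolist() for p in q])
```

```text
[ 0.60614072 -0.02810179  0.13216266] [ 0.60407379 -0.02649235  0.133     ] [ 0.60808035 -0.03027513  0.133     ]
scene 332 347 253 269 341.140243902439 260.1890243902439
side 315 325 213 225 318.6867469879518 217.7710843373494
[0.54217591 0.00246373 0.07953947]
scene 0.97 [381.2, 322.0, 121.5, 107.4]
[[440, 321], [382, 373], [444, 431], [501, 371]] [[0.429, 0.205, 0.016], [0.6, 0.233, 0.016], [0.575, 0.375, 0.016], [0.407, 0.35, 0.016]]
side 0.65 [251.2, 161.2, 63.0, 38.3]
side 0.15 [322.6, 172.9, 8.9, 13.7]
[[314, 185], [297, 161], [249, 174], [265, 201]] [[0.594, 0.22, 0.016], [0.575, 0.36, 0.016], [0.406, 0.336, 0.016], [0.427, 0.188, 0.016]]
```

Run:
```python
from h import *
s=read_state(); K,R,t=P("wrist"); T=np.array(s["tcp_rot"]); p=np.array(s["position"])
c=-R.T@t; print("cam in tcp",T.T@(c-p), "axes", np.round(T.T@R.T,3).tolist())
print("tcp px",proj("wrist",p), "f",K[0,0])
```

```text
cam in tcp [-0.00142303 -0.15378157  0.06915335] axes [[1.0, 0.0, -0.001], [0.001, -0.253, 0.967], [0.0, -0.967, -0.253]]
tcp px [[326.08832367 300.375961  ]] f 331.35588763854787
```

Call:
apply_moves(steps=[{"x": 27,"y": -37,"spin": 0.14},{"x": 27,"y": -37,"spin": 0.14},{"x": 27,"y": -37,"spin": 0.14},{"x": 27,"y": -37,"spin": 0.14},{"x": 27,"y": -37,"spin": 0.14},{"x": 27,"y": -37,"spin": 0.14},{"x": 27,"y": -37,"spin": 0.14},{"x": 27,"y": -37,"spin": 0.14},{"x": 27,"y": -37,"spin": 0.14},{"x": 27,"y": -37,"spin": 0.14},{"x": 27,"y": -37},{"x": 27,"y": -37}])

```text
invalid input at $.steps[0]: expected keys x, y, z, spin
```

Call:
apply_moves(steps=[{"x": 27,"y": -37,"z": 0,"spin": 0.14},{"x": 27,"y": -37,"z": 0,"spin": 0.14},{"x": 27,"y": -37,"z": 0,"spin": 0.14},{"x": 27,"y": -37,"z": 0,"spin": 0.14},{"x": 27,"y": -37,"z": 0,"spin": 0.14},{"x": 27,"y": -37,"z": 0,"spin": 0.14},{"x": 27,"y": -37,"z": 0,"spin": 0.14},{"x": 27,"y": -37,"z": 0,"spin": 0.14},{"x": 27,"y": -37,"z": 0,"spin": 0.14},{"x": 27,"y": -37,"z": 0,"spin": 0.14},{"x": 27,"y": -37,"z": 0,"spin": 0},{"x": 27,"y": -37,"z": 0,"spin": 0}])

```text
time_s: 1.45
position: [0.5561, 0.1394, 0.2301]
tcp_rot: [[-0.848, -0.001, -0.531], [0.531, 0.002, -0.848], [0.002, -1.0, -0.001]]
force: [0.9, 1.2, 0.3]
opening: 0.997
```

Call:
apply_moves(steps=[{"x": 20,"y": -30,"z": -5,"spin": 0},{"x": 20,"y": -30,"z": -5,"spin": 0},{"x": 20,"y": -30,"z": -5,"spin": 0},{"x": 20,"y": -30,"z": -5,"spin": 0},{"x": 0,"y": 0,"z": 0,"spin": 0}])

```text
time_s: 1.95
position: [0.6432, 0.0075, 0.2092]
tcp_rot: [[-0.844, 0.004, -0.537], [0.537, 0.001, -0.844], [-0.003, -1.0, -0.003]]
force: [-0.6, -0.2, -0.1]
opening: 1.001
```

Run:
```python
from h import *
s=read_state(); print(s["position"],s["joint_positions"],s["moment"],s["force"])
p=imaging.capture("wrist"); cv2.imwrite("pics/w1.png",p[:,:,::-1])
import pickle; pickle.dump((P("wrist")),open("w1.pkl","wb"))
```

```text
[0.64323783 0.00751758 0.20924195] [-9.30391238e+00  3.28772875e+01  8.07131273e+01  8.66710472e-02
  6.62041988e+01 -1.56851597e+02] [0.04567138 0.04811954 0.01796461] [-0.55817478 -0.17297723 -0.08211079]
```

View pics/w1.png

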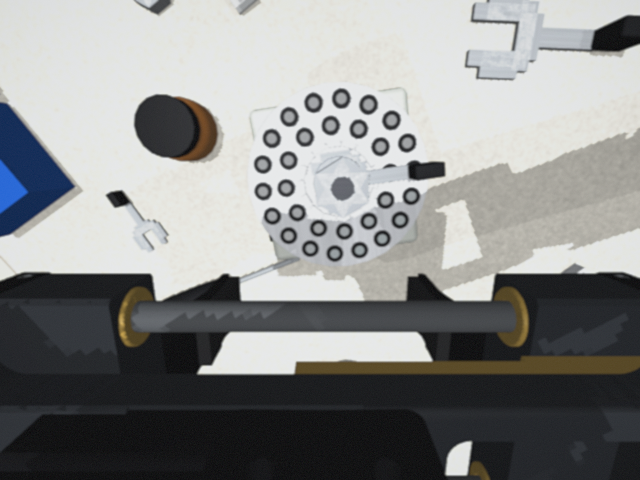

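Run:
```python
from h import *
crop("pics/w1.png","pics/w1c.png",280,130,120,100,6)
```

```text
(no output)
```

View pics/w1c.png

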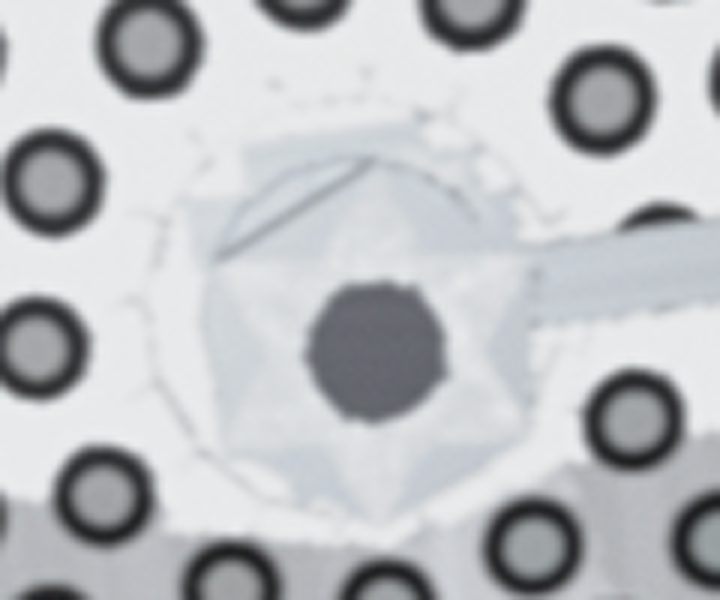

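```bash
cat > fit.py <<'E'
from h import *
import pickle
from scipy.optimize import least_squares
K,R,t=pickle.load(open("w1.pkl","rb"))
def pj(X): q=(K@((R@X.T).T+t).T).T; return q[:,:2]/q[:,2:]
V=np.array([(375,160),(218,258),(230,440),(378,515),(530,430),(530,255)])/6+np.array([280,130])-0.5+0.5/6
def hexa(p,z):
    k=np.arange(6)*np.pi/3+p[2]+np.pi/6
    r=.018/np.cos(np.pi/6)
    return np.c_[p[0]+r*np.cos(k),p[1]+r*np.sin(k),np.full(6,z)]
if __name__=="__main__":
  for z in (.133,):
    best=None
    for y0 in np.radians([0,20,40,-20]):
        def f(p):
            q=pj(hexa(p,z)); d=np.linalg.norm(V[:,None]-q[None],axis=2); j=d.argmin(1); return (V-q[j]).ravel()
        r=least_squares(f,[.606,-.028,y0])
        if best is None or r.cost<best.cost: best=r
    print(z,best.x[:2],np.degrees(best.x[2])%60,np.round(best.fun,1))
  # stud hole centre
  uv=np.array((375,350))/6+np.array([280,130])-.4
  d=R.T@np.linalg.inv(K)@np.array([*uv,1]);o=-R.T@t
  for z in (.133,.128): print(o+d*(z-o[2])/d[2])
E
python3 fit.py
python3 - <<'E'
from h import *
import pickle
# tab yaw from wrist pic: black tab top/centre
K,R,t=pickle.load(open("w1.pkl","rb"))
im=cv2.imread("pics/w1.png")[155:185,405:450].max(2); m=im<60
ys,xs=np.nonzero(m); print(xs.min()+405,xs.max()+405,ys.min()+155,ys.max()+155)
for uv in [(xs.mean()+405,ys.mean()+155)]:
  d=R.T@np.linalg.inv(K)@np.array([*uv,1]);o=-R.T@t
  for z in (.096,.085): X=o+d*(z-o[2])/d[2]; print(uv,X)
E
```

```text
0.133 [ 0.60312808 -0.02614821] 29.089268532785958 [ 0.1  0.5  0.2  0.2  1.3 -0.  -0.1 -1.7 -0.6 -0.4 -0.9  1.2]
[ 0.60357231 -0.02579168  0.133     ]
[ 0.60357407 -0.02527303  0.128     ]
409 443 162 178
(np.float64(425.3300395256917), np.float64(169.88537549407116)) [0.54102535 0.00114209 0.096     ]
(np.float64(425.3300395256917), np.float64(169.88537549407116)) [0.53845054 0.00323511 0.085     ]
```

Call:
apply_moves(steps=[{"x": 2,"y": -5,"z": -1,"spin": -0.146},{"x": 2,"y": -5,"z": -2,"spin": -0.146},{"x": 2,"y": -5,"z": -2,"spin": -0.146},{"x": 2,"y": -5,"z": -2,"spin": -0.146},{"x": 2,"y": -5,"z": -2,"spin": -0.146},{"x": 2,"y": -5,"z": -2,"spin": -0.146},{"x": 2,"y": -4,"z": -2,"spin": -0.146},{"x": 0,"y": 0,"z": 0,"spin": 0}])

```text
time_s: 2.8
position: [0.6486, -0.0144, 0.1959]
tcp_rot: [[0.045, -0.003, -0.999], [0.999, 0.009, 0.045], [0.009, -1.0, 0.003]]
force: [-0.0, 0.4, 0.7]
opening: 0.997
```

Run:
```python
from h import *
s=read_state(); print(s["position"],np.round(s["joint_positions"],2),s["moment"],s["force"],s["tcp_rot"])
p=imaging.capture("wrist"); cv2.imwrite("pics/w2.png",p[:,:,::-1])
import pickle; pickle.dump((P("wrist")),open("w2.pkl","wb"))
u,v=proj("wrist",[.604,-.027,.133])[0].astype(int); print(u,v)
crop("pics/w2.png","pics/w2c.png",u-60,v-50,120,100,6)
```

```text
[ 0.64864334 -0.01437117  0.19594834] [-11.34  34.29  80.28   0.51  65.67 -98.96] [0.08055641 0.00765454 0.02927647] [-0.02373533  0.36341256  0.68354255] [[ 0.04508451 -0.00250102 -0.99898005]
 [ 0.99894593  0.00874829  0.04506106]
 [ 0.00862667 -0.99995861  0.00289279]]
301 198
```

View pics/w2c.png

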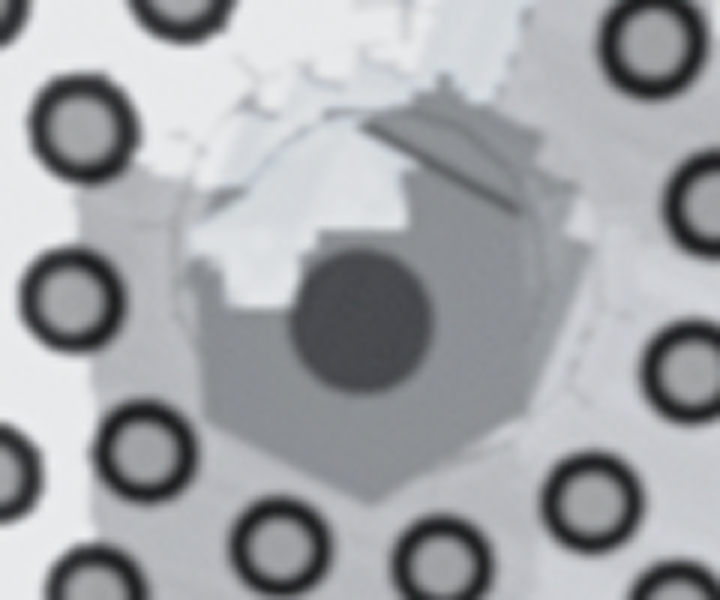

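View pics/w2.png

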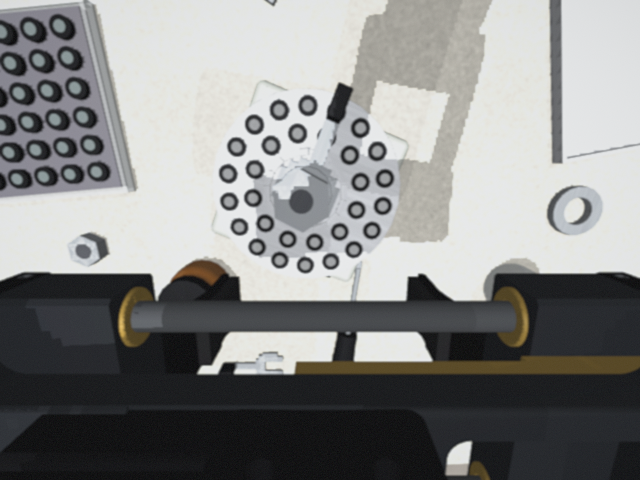

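Run:
```python
from h import *
import pickle
from scipy.optimize import least_squares
import fit
K,R,t=pickle.load(open("w2.pkl","rb"))
fit.K,fit.R,fit.t=K,R,t
off=np.array([301-60,198-50])
V=np.array([(208,418),(370,503),(527,408),(520,213),(362,122)])/6+off-.42
for y0 in np.radians([20,40]):
  def f(p):
    q=fit.pj(fit.hexa(p,.133)); d=np.linalg.norm(V[:,None]-q[None],axis=2); j=d.argmin(1); return (V-q[j]).ravel()
  r=least_squares(f,[.604,-.027,y0]); print(r.x[:2],np.degrees(r.x[2])%60,np.round(r.fun,1))
uv=np.array((361,321))/6+off-.42
d=R.T@np.linalg.inv(K)@np.array([*uv,1]);o=-R.T@t
print(o+d*(.133-o[2])/d[2])
# tab
im=cv2.imread("pics/w2.png")[78:130,322:356].max(2); m=(im<60).astype(np.uint8)
c=max(cv2.findContours(m,0,2)[0],key=cv2.contourArea); r=cv2.minAreaRect(c); print(r); 
uv=np.array(r[0])+[322,78]
for z in (.096,.085):
  d=R.T@np.linalg.inv(K)@np.array([*uv,1]); print(o+d*(z-o[2])/d[2])
```

```text
[ 0.60493581 -0.02724302] 29.024741027953297 [ 0.7  0.4 -0.2 -0.1 -0.6  0.1 -1.1 -0.5  1.1  0.1]
[ 0.60493581 -0.02724302] 29.024741296986093 [ 0.7  0.4 -0.2 -0.1 -0.6  0.1 -1.1 -0.5  1.1  0.1]
[ 0.60534643 -0.02751999  0.133     ]
((17.543102264404297, 25.23276138305664), (16.41330337524414, 36.50319290161133), 23.198591232299805)
[0.54132264 0.00183841 0.096     ]
[0.53967753 0.00250222 0.085     ]
```

Call:
apply_moves(steps=[{"x": -22,"y": -6.5,"z": -8,"spin": 0.029},{"x": -22,"y": -6,"z": -8,"spin": 0},{"x": 0,"y": 0,"z": -8,"spin": 0},{"x": 0,"y": 0,"z": 0,"spin": 0}])

```text
time_s: 3.25
position: [0.603, -0.0226, 0.1729]
tcp_rot: [[-0.004, -0.001, -1.0], [1.0, 0.01, -0.004], [0.01, -1.0, 0.001]]
force: [0.6, -0.2, 0.3]
opening: 1.0
```

Run:
```python
from h import *
s=read_state(); print(s["position"],np.round(s["joint_positions"],2),s["moment"],s["force"],s["tcp_rot"])
p=imaging.capture("wrist"); cv2.imwrite("pics/w3.png",p[:,:,::-1])
print(proj("wrist",np.array([[.6045,-.027,.133]])))
```

```text
[ 0.602983   -0.02262027  0.17285165] [ -13.02   32.55   88.44    0.63   59.17 -103.55] [ 0.0133689  -0.01660908  0.0071061 ] [ 0.61417919 -0.18773934  0.28815826] [[-3.50490153e-03 -6.19884437e-04 -9.99993666e-01]
 [ 9.99944920e-01  9.89099528e-03 -3.51086199e-03]
 [ 9.89310895e-03 -9.99950891e-01  5.85183329e-04]]
[[317.38473974 276.02440699]]
```

View pics/w3.png

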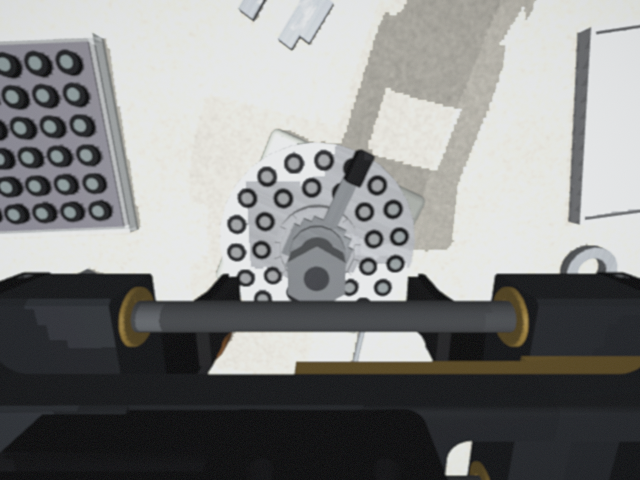

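Call:
apply_moves(steps=[{"x": 1.5,"y": -4.4,"z": -10,"spin": -0.022},{"x": 0,"y": 0,"z": -10,"spin": 0},{"x": 0,"y": 0,"z": 0,"spin": 0}])

```text
time_s: 3.6
position: [0.6079, -0.0268, 0.1527]
tcp_rot: [[0.018, 0.004, -1.0], [1.0, 0.009, 0.018], [0.009, -1.0, -0.004]]
force: [-0.4, -1.2, 0.2]
opening: 0.998
```

```bash
cat > st.py <<'E'
from h import *
s=read_state(); T=s["tcp_rot"]; j=s["joint_positions"]
print("t",round(s["time_s"],2),"pos",np.round(np.array(s["position"])*1000,1),"yaw",round(np.degrees(np.arctan2(T[1][0],T[0][0])),2),"J1-J6",round(j[0]-j[5],2),"J6",round(j[5],1),"tilt",np.round([T[0][1],T[1][1]],4),"F",np.round(s["force"],1),"M",np.round(s["moment"],3),"op",round(s["opening"]*87,1),"J4",round(j[3],2),"tau",np.round(s["tau"],2))
E
python3 st.py
python3 - <<'E'
from h import *
p=imaging.capture("wrist"); cv2.imwrite("pics/w4.png",p[:,:,::-1])
E
python3 st.py
```

```text
t 3.6 pos [607.9 -26.8 152.7] yaw 88.99 J1-J6 89.36 J6 -102.7 tilt [0.0044 0.0091] F [-0.4 -1.2  0.2] M [-0.01  -0.02   0.061] op 86.9 J4 0.67 tau [-6.000e-02 -4.448e+01 -1.508e+01 -1.000e-02 -7.000e-02  0.000e+00]
t 3.65 pos [608.3 -26.9 153.3] yaw 88.99 J1-J6 89.36 J6 -102.7 tilt [0.0055 0.0088] F [-0.2  0.1 -0.8] M [ 0.025 -0.03   0.034] op 87.1 J4 0.67 tau [ 8.000e-02 -4.406e+01 -1.445e+01 -1.000e-02  8.000e-02  0.000e+00]
```

View pics/w4.png

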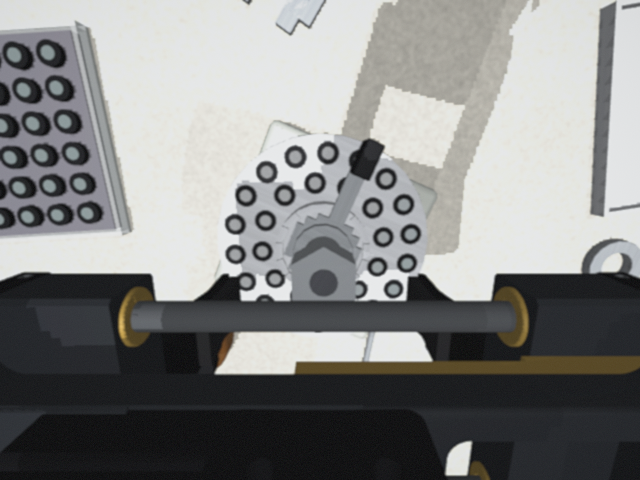

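```bash
python3 - <<'E'
from h import *
s=read_state();print(s["position"])
print(onz("wrist",(323.3,283),.133))
crop("pics/w4.png","pics/w4c.png",270,220,110,90,7)
E
python3 st.py
```

```text
[ 0.60828897 -0.02694341  0.15329867]
[ 0.60645637 -0.02787849  0.133     ]
t 3.65 pos [608.3 -26.9 153.3] yaw 88.99 J1-J6 89.36 J6 -102.7 tilt [0.0055 0.0088] F [-0.2  0.1 -0.8] M [ 0.025 -0.03   0.034] op 87.1 J4 0.67 tau [ 8.000e-02 -4.406e+01 -1.445e+01 -1.000e-02  8.000e-02  0.000e+00]
```

View pics/w4c.png

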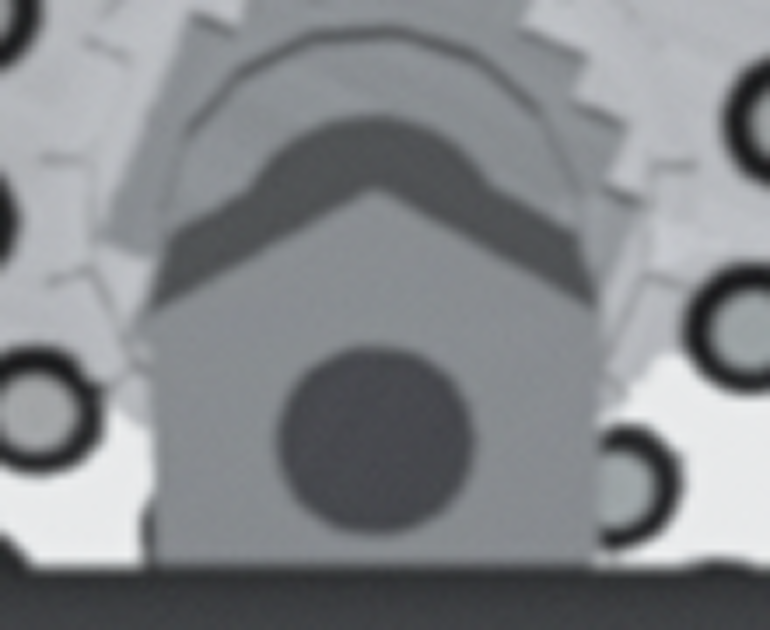

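Call:
apply_moves(steps=[{"x": -2,"y": -0.8,"z": -10,"spin": 0},{"x": 0,"y": 0,"z": -10,"spin": 0},{"x": 0,"y": 0,"z": -10,"spin": 0},{"x": 0,"y": 0,"z": -6,"spin": 0},{"x": 0,"y": 0,"z": -3,"spin": 0},{"x": 0,"y": 0,"z": 0,"spin": 0}], grip=60)

```text
time_s: 4.25
position: [0.6062, -0.0278, 0.11]
tcp_rot: [[0.017, 0.005, -1.0], [1.0, 0.009, 0.018], [0.009, -1.0, -0.004]]
force: [0.8, -1.1, -0.8]
opening: 0.694
```

```bash
python3 st.py
```

```text
t 4.25 pos [606.2 -27.8 110. ] yaw 89.0 J1-J6 89.45 J6 -102.9 tilt [0.0046 0.009 ] F [ 0.8 -1.1 -0.8] M [0.011 0.065 0.005] op 60.3 J4 0.72 tau [-3.000e-02 -4.480e+01 -1.309e+01 -1.000e-02  2.000e-02 -0.000e+00]
```

Call:
apply_moves(steps=[{"x": 0,"y": 0,"z": 0,"spin": 0},{"x": 0,"y": 0,"z": 0,"spin": 0},{"x": 0,"y": 0,"z": 0,"spin": 0}], grip=39.5)

```text
time_s: 4.55
position: [0.6067, -0.0279, 0.1106]
tcp_rot: [[0.017, 0.006, -1.0], [1.0, 0.009, 0.017], [0.009, -1.0, -0.006]]
force: [-0.0, -0.2, -0.3]
opening: 0.51
```

```bash
python3 st.py
python3 - <<'E'
from h import *
p=imaging.capture("wrist"); cv2.imwrite("pics/w5.png",p[:,:,::-1])
crop("pics/w5.png","pics/w5c.png",230,190,190,130,4)
E
```

```text
t 4.55 pos [606.7 -27.9 110.6] yaw 89.0 J1-J6 89.45 J6 -102.9 tilt [0.0059 0.0087] F [-0.  -0.2 -0.3] M [0.046 0.027 0.012] op 44.4 J4 0.72 tau [-1.000e-02 -4.483e+01 -1.307e+01 -1.000e-02  6.000e-02  0.000e+00]
```

View pics/w5c.png

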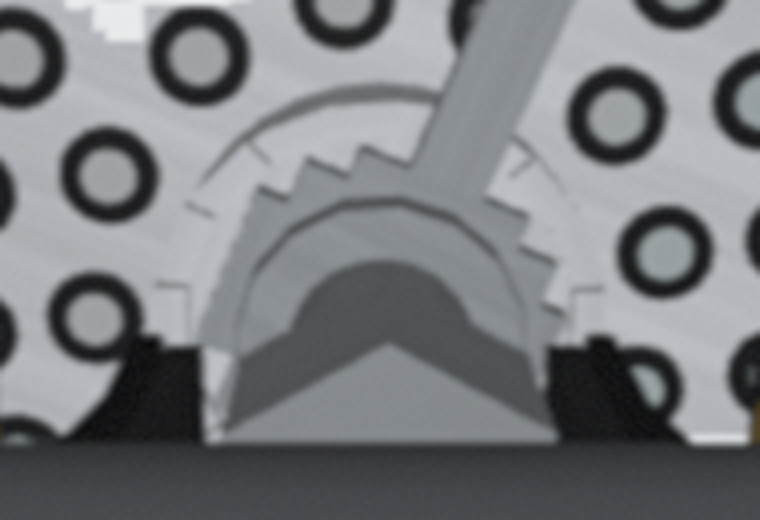

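Call:
apply_moves(steps=[{"x": 0,"y": 0.5,"z": 0,"spin": 0},{"x": 0,"y": 0,"z": 0,"spin": 0},{"x": 0,"y": 0,"z": 0,"spin": 0}], grip=37.5)

```text
time_s: 4.9
position: [0.6072, -0.0274, 0.1114]
tcp_rot: [[0.017, 0.007, -1.0], [1.0, 0.008, 0.017], [0.009, -1.0, -0.007]]
force: [0.4, -0.2, -0.9]
opening: 0.435
```

```bash
python3 st.py
python3 - <<'E'
from h import *
p=imaging.capture("wrist"); cv2.imwrite("pics/w6.png",p[:,:,::-1])
crop("pics/w6.png","pics/w6c.png",250,230,150,80,5)
E
```

```text
t 4.9 pos [607.2 -27.4 111.4] yaw 89.01 J1-J6 89.46 J6 -102.8 tilt [0.0074 0.0085] F [ 0.4 -0.2 -0.9] M [ 0.099  0.039 -0.025] op 37.9 J4 0.73 tau [-1.900e-01 -4.511e+01 -1.325e+01 -8.000e-02  3.000e-02  0.000e+00]
```

View pics/w6c.png

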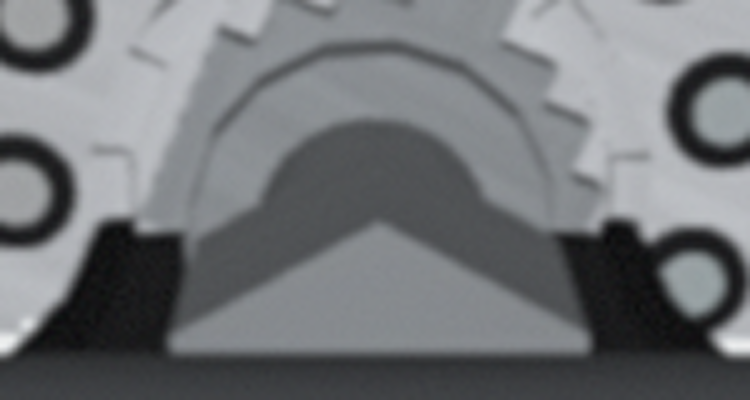

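Call:
apply_moves(steps=[{"x": -0.7,"y": 0,"z": 0,"spin": 0},{"x": 0,"y": 0,"z": 0,"spin": 0}], grip=34)

```text
time_s: 5.15
position: [0.6071, -0.0267, 0.1115]
tcp_rot: [[0.018, 0.009, -1.0], [1.0, 0.009, 0.018], [0.01, -1.0, -0.009]]
force: [0.6, 0.2, -1.7]
opening: 0.408
```

```bash
python3 st.py
```

```text
t 5.15 pos [607.1 -26.7 111.5] yaw 88.99 J1-J6 89.5 J6 -102.9 tilt [0.009  0.0094] F [ 0.6  0.2 -1.7] M [-0.173 -0.043 -0.027] op 35.5 J4 0.82 tau [ -0.2  -45.28 -13.07   0.08   0.14  -0.  ]
```

Call:
apply_moves(steps=[{"x": 0,"y": 0,"z": 0,"spin": -0.03},{"x": 0,"y": 0,"z": 0,"spin": -0.04}])

```text
time_s: 5.35
position: [0.6071, -0.0267, 0.1115]
tcp_rot: [[0.089, 0.01, -0.996], [0.996, 0.008, 0.089], [0.009, -1.0, -0.009]]
force: [-0.1, 0.8, -0.6]
opening: 0.411
```

```bash
python3 st.py
```

```text
t 5.35 pos [607.1 -26.7 111.5] yaw 84.91 J1-J6 85.37 J6 -98.7 tilt [0.0095 0.0081] F [-0.1  0.8 -0.6] M [ 0.063 -0.003  0.084] op 35.7 J4 0.74 tau [ -0.58 -44.87 -12.99  -0.1    0.11  -0.28]
```

Call:
apply_moves(steps=[{"x": 0,"y": 0,"z": 0,"spin": -0.04},{"x": 0,"y": 0,"z": 0,"spin": -0.04}])

```text
time_s: 5.55
position: [0.6071, -0.0268, 0.1115]
tcp_rot: [[0.171, 0.01, -0.985], [0.985, 0.007, 0.171], [0.008, -1.0, -0.009]]
force: [0.5, 0.7, 0.2]
opening: 0.406
```

```bash
python3 st.py
```

```text
t 5.55 pos [607.1 -26.8 111.5] yaw 80.16 J1-J6 80.57 J6 -93.9 tilt [0.01   0.0069] F [0.5 0.7 0.2] M [ 0.051 -0.059 -0.04 ] op 35.3 J4 0.66 tau [ -0.58 -44.92 -12.98  -0.12   0.12  -0.25]
```

Call:
apply_moves(steps=[{"x": 0,"y": 0,"z": 0,"spin": -0.04},{"x": 0,"y": 0,"z": 0,"spin": -0.04}])

```text
time_s: 5.75
position: [0.607, -0.0268, 0.1115]
tcp_rot: [[0.252, 0.01, -0.968], [0.968, 0.006, 0.252], [0.008, -1.0, -0.009]]
force: [0.7, 0.8, -0.2]
opening: 0.408
```

```bash
python3 st.py
```

```text
t 5.75 pos [607.  -26.8 111.5] yaw 75.43 J1-J6 75.79 J6 -89.1 tilt [0.0104 0.0056] F [ 0.7  0.8 -0.2] M [0.085 0.003 0.013] op 35.5 J4 0.58 tau [ -0.56 -44.91 -12.97  -0.12   0.12  -0.25]
```

Call:
apply_moves(steps=[{"x": 0,"y": 0,"z": 0,"spin": -0.06},{"x": 0,"y": 0,"z": 0,"spin": -0.06},{"x": 0,"y": 0,"z": 0,"spin": -0.06}])

```text
time_s: 6.05
position: [0.607, -0.0269, 0.1114]
tcp_rot: [[0.427, 0.011, -0.904], [0.904, 0.003, 0.427], [0.007, -1.0, -0.008]]
force: [0.4, 1.1, -0.8]
opening: 0.407
```

```bash
python3 st.py
```

```text
t 6.05 pos [607.  -26.9 111.4] yaw 64.75 J1-J6 65.0 J6 -78.2 tilt [0.0109 0.0031] F [ 0.4  1.1 -0.8] M [ 0.038 -0.058  0.074] op 35.4 J4 0.41 tau [ -0.52 -44.89 -12.96  -0.12   0.11  -0.39]
```

Call:
apply_moves(steps=[{"x": 0,"y": 0,"z": 0,"spin": -0.06},{"x": 0,"y": 0,"z": 0,"spin": -0.06},{"x": 0,"y": 0,"z": 0,"spin": -0.06}])

```text
time_s: 6.35
position: [0.607, -0.027, 0.1115]
tcp_rot: [[0.587, 0.011, -0.809], [0.809, 0.001, 0.587], [0.007, -1.0, -0.009]]
force: [-0.1, 0.8, -0.6]
opening: 0.41
```

```bash
python3 st.py
```

```text
t 6.35 pos [607.  -27.  111.5] yaw 54.04 J1-J6 54.18 J6 -67.3 tilt [0.011  0.0006] F [-0.1  0.8 -0.6] M [ 0.076 -0.006  0.024] op 35.7 J4 0.23 tau [ -0.5  -44.89 -12.96  -0.13   0.1   -0.39]
```

Call:
apply_moves(steps=[{"x": 0,"y": 0,"z": 0,"spin": -0.06},{"x": 0,"y": 0,"z": 0,"spin": -0.06},{"x": 0,"y": 0,"z": 0,"spin": -0.06}])

```text
time_s: 6.65
position: [0.6069, -0.0271, 0.1115]
tcp_rot: [[0.727, 0.011, -0.686], [0.686, -0.002, 0.727], [0.006, -1.0, -0.009]]
force: [0.9, 1.2, 0.2]
opening: 0.412
```

```bash
python3 st.py
```

```text
t 6.65 pos [606.9 -27.1 111.5] yaw 43.33 J1-J6 43.36 J6 -56.5 tilt [ 0.0105 -0.0018] F [0.9 1.2 0.2] M [ 0.062 -0.077  0.064] op 35.8 J4 0.05 tau [ -0.48 -44.89 -12.96  -0.13   0.1   -0.39]
```

Call:
apply_moves(steps=[{"x": 0,"y": 0,"z": 0,"spin": -0.06},{"x": 0,"y": 0,"z": 0,"spin": -0.06},{"x": 0,"y": 0,"z": 0,"spin": -0.06}])

```text
time_s: 6.95
position: [0.6068, -0.0271, 0.1115]
tcp_rot: [[0.842, 0.01, -0.539], [0.539, -0.004, 0.842], [0.006, -1.0, -0.008]]
force: [0.8, 0.8, -0.8]
opening: 0.409
```

```bash
python3 st.py
```

```text
t 6.95 pos [606.8 -27.1 111.5] yaw 32.61 J1-J6 32.53 J6 -45.6 tilt [ 0.0096 -0.004 ] F [ 0.8  0.8 -0.8] M [ 0.032 -0.022  0.04 ] op 35.6 J4 -0.12 tau [ -0.46 -44.9  -12.97  -0.14   0.09  -0.39]
```

Call:
apply_moves(steps=[{"x": 0,"y": 0,"z": 0,"spin": -0.06},{"x": 0,"y": 0,"z": 0,"spin": -0.06},{"x": 0,"y": 0,"z": 0,"spin": -0.06}])

```text
time_s: 7.25
position: [0.6067, -0.0272, 0.1115]
tcp_rot: [[0.928, 0.008, -0.373], [0.373, -0.006, 0.928], [0.006, -1.0, -0.009]]
force: [0.2, 1.3, -0.5]
opening: 0.408
```

```bash
python3 st.py
```

```text
t 7.25 pos [606.7 -27.2 111.5] yaw 21.88 J1-J6 21.7 J6 -34.7 tilt [ 0.0083 -0.0058] F [ 0.2  1.3 -0.5] M [0.049 0.    0.077] op 35.5 J4 -0.28 tau [ -0.45 -44.91 -12.99  -0.14   0.09  -0.39]
```

Call:
apply_moves(steps=[{"x": 0,"y": 0,"z": 0,"spin": -0.06},{"x": 0,"y": 0,"z": 0,"spin": -0.06},{"x": 0,"y": 0,"z": 0,"spin": -0.06}])

```text
time_s: 7.55
position: [0.6066, -0.0272, 0.1115]
tcp_rot: [[0.981, 0.007, -0.193], [0.193, -0.007, 0.981], [0.005, -1.0, -0.009]]
force: [0.1, 1.4, 0.1]
opening: 0.41
```

```bash
python3 st.py
```

```text
t 7.55 pos [606.6 -27.2 111.5] yaw 11.15 J1-J6 10.89 J6 -23.8 tilt [ 0.0067 -0.0074] F [0.1 1.4 0.1] M [ 0.091 -0.003 -0.012] op 35.7 J4 -0.42 tau [ -0.45 -44.93 -13.01  -0.14   0.09  -0.38]
```

Call:
apply_moves(steps=[{"x": 0,"y": 0,"z": 0,"spin": -0.06},{"x": 0,"y": 0,"z": 0,"spin": -0.06},{"x": 0,"y": 0,"z": 0,"spin": -0.06}])

```text
time_s: 7.85
position: [0.6065, -0.0272, 0.1115]
tcp_rot: [[1.0, 0.005, -0.007], [0.007, -0.009, 1.0], [0.005, -1.0, -0.009]]
force: [-0.1, 1.3, -0.3]
opening: 0.41
```

```bash
python3 st.py
```

```text
t 7.85 pos [606.5 -27.2 111.5] yaw 0.42 J1-J6 0.09 J6 -13.0 tilt [ 0.0049 -0.0085] F [-0.1  1.3 -0.3] M [ 0.099 -0.031  0.049] op 35.7 J4 -0.53 tau [ -0.45 -44.96 -13.03  -0.15   0.08  -0.38]
```

Call:
apply_moves(steps=[{"x": 0,"y": 0,"z": 0,"spin": -0.06},{"x": 0,"y": 0,"z": 0,"spin": -0.06},{"x": 0,"y": 0,"z": 0,"spin": -0.06}])

```text
time_s: 8.15
position: [0.6064, -0.0272, 0.1115]
tcp_rot: [[0.984, 0.003, 0.179], [-0.179, -0.009, 0.984], [0.004, -1.0, -0.009]]
force: [-0.3, 0.6, 0.3]
opening: 0.41
```

```bash
python3 st.py
```

```text
t 8.15 pos [606.4 -27.2 111.5] yaw -10.32 J1-J6 -10.7 J6 -2.2 tilt [ 0.0029 -0.0093] F [-0.3  0.6  0.3] M [0.096 0.005 0.013] op 35.6 J4 -0.62 tau [ -0.45 -44.99 -13.06  -0.15   0.08  -0.38]
```

Call:
apply_moves(steps=[{"x": 0,"y": 0,"z": 0,"spin": -0.06},{"x": 0,"y": 0,"z": 0,"spin": -0.06},{"x": 0,"y": 0,"z": 0,"spin": -0.06}])

```text
time_s: 8.45
position: [0.6063, -0.0272, 0.1115]
tcp_rot: [[0.933, 0.001, 0.359], [-0.359, -0.01, 0.933], [0.004, -1.0, -0.009]]
force: [0.7, 0.7, -0.2]
opening: 0.404
```

```bash
python3 st.py
```

```text
t 8.45 pos [606.3 -27.2 111.5] yaw -21.05 J1-J6 -21.47 J6 8.6 tilt [ 0.0008 -0.0097] F [ 0.7  0.7 -0.2] M [0.083 0.006 0.043] op 35.1 J4 -0.67 tau [ -0.46 -45.03 -13.09  -0.15   0.08  -0.38]
```

Call:
apply_moves(steps=[{"x": 0,"y": 0,"z": 0,"spin": -0.06},{"x": 0,"y": 0,"z": 0,"spin": -0.06},{"x": 0,"y": 0,"z": 0,"spin": -0.06}])

```text
time_s: 8.75
position: [0.6062, -0.0272, 0.1115]
tcp_rot: [[0.85, -0.001, 0.527], [-0.527, -0.01, 0.85], [0.004, -1.0, -0.009]]
force: [1.5, 0.0, -0.1]
opening: 0.414
```

```bash
python3 st.py
```

```text
t 8.75 pos [606.2 -27.2 111.5] yaw -31.78 J1-J6 -32.22 J6 19.4 tilt [-0.0013 -0.0096] F [ 1.5  0.  -0.1] M [0.07  0.024 0.144] op 36.1 J4 -0.7 tau [ -0.57 -45.06 -13.1   -0.11   0.07  -0.28]
```

Call:
apply_moves(steps=[{"x": 0,"y": 0,"z": 0,"spin": -0.06},{"x": 0,"y": 0,"z": 0,"spin": -0.06},{"x": 0,"y": 0,"z": 0,"spin": -0.06}])

```text
time_s: 9.05
position: [0.6061, -0.0271, 0.1117]
tcp_rot: [[0.738, -0.003, 0.675], [-0.675, -0.01, 0.738], [0.004, -1.0, -0.009]]
force: [-0.2, 1.0, 0.9]
opening: 0.413
```

```bash
python3 st.py
```

```text
t 9.05 pos [606.1 -27.1 111.7] yaw -42.42 J1-J6 -42.87 J6 30.1 tilt [-0.0033 -0.0096] F [-0.2  1.   0.9] M [0.133 0.056 0.151] op 35.9 J4 -0.73 tau [-6.400e-01 -4.474e+01 -1.311e+01 -1.000e-01  1.000e-02 -2.600e-01]
```

Call:
apply_moves(steps=[{"x": 0,"y": 0,"z": 0,"spin": 0},{"x": 0,"y": 0,"z": 0,"spin": 0},{"x": 0,"y": 0,"z": 0,"spin": 0},{"x": 0,"y": 0,"z": 0,"spin": 0}], grip=56)

```text
time_s: 9.45
position: [0.6056, -0.0276, 0.1116]
tcp_rot: [[0.74, -0.005, 0.672], [-0.672, -0.01, 0.74], [0.004, -1.0, -0.011]]
force: [0.2, -0.3, -0.2]
opening: 0.627
```

```bash
python3 st.py
```

```text
t 9.45 pos [605.6 -27.6 111.6] yaw -42.25 J1-J6 -42.75 J6 29.9 tilt [-0.0046 -0.0104] F [ 0.2 -0.3 -0.2] M [-0.119  0.117 -0.003] op 54.6 J4 -0.81 tau [ 1.000e-02 -4.515e+01 -1.326e+01  4.000e-02  0.000e+00  0.000e+00]
```

Call:
apply_moves(steps=[{"x": 0.5,"y": 0.4,"z": 0,"spin": 0.142},{"x": 0,"y": 0,"z": 0,"spin": 0.142},{"x": 0,"y": 0,"z": 0,"spin": 0.142},{"x": 0,"y": 0,"z": 0,"spin": 0.142},{"x": 0,"y": 0,"z": 0,"spin": 0.142},{"x": 0,"y": 0,"z": 0,"spin": 0.142},{"x": 0,"y": 0,"z": 0,"spin": 0.142},{"x": 0,"y": 0,"z": 0,"spin": 0.142},{"x": 0,"y": 0,"z": 0,"spin": 0.142},{"x": 0,"y": 0,"z": 0,"spin": 0.142},{"x": 0,"y": 0,"z": 0,"spin": 0.142},{"x": 0,"y": 0,"z": 0,"spin": 0.142}])

```text
time_s: 10.65
position: [0.6055, -0.0281, 0.1111]
tcp_rot: [[0.504, 0.011, -0.863], [0.864, -0.004, 0.504], [0.002, -1.0, -0.011]]
force: [0.5, -0.1, -0.5]
opening: 0.641
```

Call:
apply_moves(steps=[{"x": 0,"y": 0,"z": 0,"spin": 0.142},{"x": 0,"y": 0,"z": 0,"spin": 0.142},{"x": 0,"y": 0,"z": 0,"spin": 0.142},{"x": 0,"y": 0,"z": 0,"spin": 0}])

```text
time_s: 11.05
position: [0.6052, -0.0284, 0.111]
tcp_rot: [[0.083, 0.011, -0.997], [0.997, 0.001, 0.083], [0.002, -1.0, -0.011]]
force: [-0.5, -0.2, -0.2]
opening: 0.645
```

```bash
python3 st.py;  python3 - <<'E'
from h import *
p=imaging.capture("wrist"); cv2.imwrite("pics/w7.png",p[:,:,::-1])
crop("pics/w7.png","pics/w7c.png",230,190,190,130,4)
E
```

```text
t 11.05 pos [605.2 -28.4 111. ] yaw 85.27 J1-J6 85.42 J6 -98.8 tilt [0.0108 0.0008] F [-0.5 -0.2 -0.2] M [0.021 0.022 0.007] op 56.1 J4 0.24 tau [-1.000e-02 -4.477e+01 -1.306e+01 -4.000e-02  3.000e-02 -4.900e-01]
```

View pics/w7c.png

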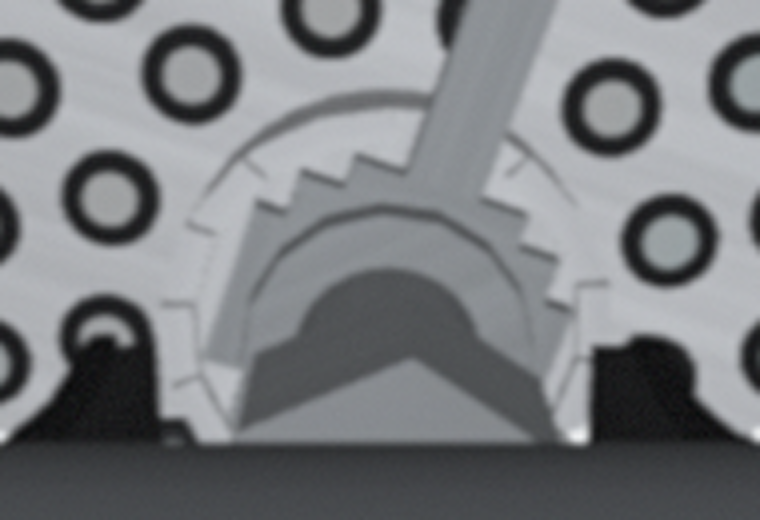

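Call:
apply_moves(steps=[{"x": 0.9,"y": 1.3,"z": 0.8,"spin": -0.085},{"x": 0,"y": 0,"z": 0,"spin": 0}], grip=44)

```text
time_s: 11.3
position: [0.606, -0.0272, 0.1117]
tcp_rot: [[0.177, 0.01, -0.984], [0.984, -0.0, 0.177], [0.002, -1.0, -0.01]]
force: [-0.4, -0.7, -0.2]
opening: 0.554
```

```bash
python3 st.py;  python3 - <<'E'
from h import *
p=imaging.capture("wrist"); cv2.imwrite("pics/w8.png",p[:,:,::-1])
crop("pics/w8.png","pics/w8c.png",230,190,190,130,4)
E
python3 st.py
```

```text
t 11.3 pos [606.  -27.2 111.7] yaw 79.8 J1-J6 79.9 J6 -93.1 tilt [ 0.0105 -0.0002] F [-0.4 -0.7 -0.2] M [ 0.027 -0.    -0.005] op 48.2 J4 0.16 tau [ 4.000e-02 -4.477e+01 -1.308e+01 -1.000e-02  5.000e-02  2.700e-01]
t 11.35 pos [605.9 -27.2 111.6] yaw 79.9 J1-J6 80.0 J6 -93.2 tilt [ 0.0103 -0.0002] F [-0.2  0.2  1.1] M [0.001 0.031 0.039] op 46.0 J4 0.16 tau [ 7.000e-02 -4.489e+01 -1.317e+01 -1.000e-02  3.000e-02  1.100e-01]
```

View pics/w8c.png

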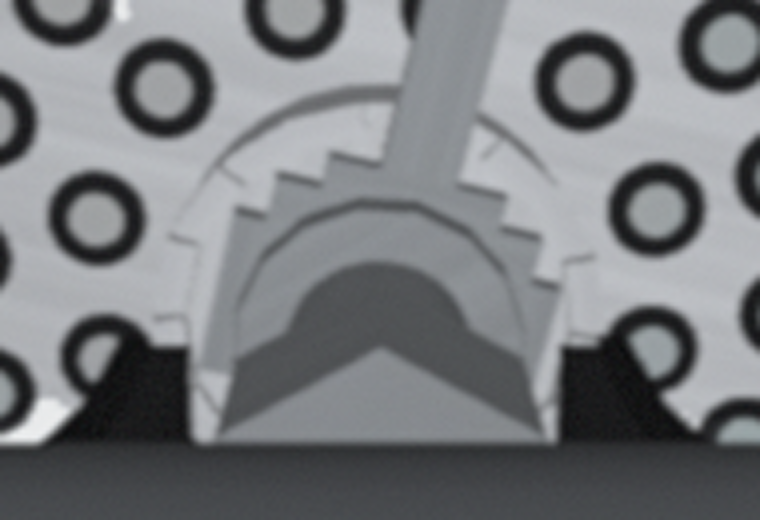

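Call:
apply_moves(steps=[{"x": 0,"y": 0.4,"z": 0,"spin": 0},{"x": 0,"y": 0,"z": 0,"spin": 0},{"x": 0,"y": 0,"z": 0,"spin": 0},{"x": 0,"y": 0,"z": 0,"spin": 0}], grip=34)

```text
time_s: 11.75
position: [0.6058, -0.0265, 0.1116]
tcp_rot: [[0.175, 0.01, -0.985], [0.985, 0.0, 0.175], [0.002, -1.0, -0.01]]
force: [-0.1, 0.5, -0.7]
opening: 0.413
```

```bash
python3 st.py
```

```text
t 11.75 pos [605.8 -26.5 111.6] yaw 79.94 J1-J6 80.06 J6 -93.2 tilt [0.0101 0.0003] F [-0.1  0.5 -0.7] M [ 0.003 -0.002 -0.011] op 35.9 J4 0.19 tau [-1.400e-01 -4.480e+01 -1.308e+01 -1.000e-02  6.000e-02 -1.000e-02]
```

Call:
apply_moves(steps=[{"x": 0,"y": 0,"z": 0,"spin": -0.06},{"x": 0,"y": 0,"z": 0.15,"spin": -0.08},{"x": 0,"y": 0,"z": 0.2,"spin": -0.1},{"x": 0,"y": 0,"z": 0.2,"spin": -0.1}])

```text
time_s: 12.15
position: [0.6059, -0.0263, 0.1122]
tcp_rot: [[0.501, 0.01, -0.865], [0.865, -0.004, 0.501], [0.002, -1.0, -0.01]]
force: [0.5, 1.0, -0.6]
opening: 0.408
```

```bash
python3 st.py
```

```text
t 12.15 pos [605.9 -26.3 112.2] yaw 59.93 J1-J6 59.86 J6 -72.8 tilt [ 0.0097 -0.0037] F [ 0.5  1.  -0.6] M [ 0.075 -0.077  0.108] op 35.5 J4 -0.1 tau [ -0.66 -44.79 -13.06  -0.07   0.06  -0.54]
```

Call:
apply_moves(steps=[{"x": 0,"y": 0,"z": 0.2,"spin": -0.1},{"x": 0,"y": 0,"z": 0.2,"spin": -0.1},{"x": 0,"y": 0,"z": 0.2,"spin": -0.1},{"x": 0,"y": 0,"z": 0.2,"spin": -0.1},{"x": 0,"y": 0,"z": 0.2,"spin": -0.1},{"x": 0,"y": 0,"z": 0.2,"spin": -0.1}])

```text
time_s: 12.75
position: [0.6061, -0.0259, 0.1133]
tcp_rot: [[0.911, 0.006, -0.413], [0.413, -0.01, 0.911], [0.002, -1.0, -0.011]]
force: [0.5, 0.3, -1.0]
opening: 0.412
```

```bash
python3 st.py
```

```text
t 12.75 pos [606.1 -25.9 113.3] yaw 24.37 J1-J6 24.0 J6 -36.8 tilt [ 0.006  -0.0096] F [ 0.5  0.3 -1. ] M [0.039 0.055 0.202] op 35.8 J4 -0.59 tau [ -0.56 -44.87 -13.09  -0.05   0.06  -0.54]
```

Call:
apply_moves(steps=[{"x": 0,"y": 0,"z": 0.2,"spin": -0.1},{"x": 0,"y": 0,"z": 0.2,"spin": -0.1},{"x": 0,"y": 0,"z": 0.2,"spin": -0.1},{"x": 0,"y": 0,"z": 0.2,"spin": -0.1},{"x": 0,"y": 0,"z": 0.2,"spin": -0.1},{"x": 0,"y": 0,"z": 0.2,"spin": -0.1}])

```text
time_s: 13.35
position: [0.6065, -0.0259, 0.1145]
tcp_rot: [[0.981, -0.0, 0.194], [-0.194, -0.012, 0.981], [0.002, -1.0, -0.012]]
force: [0.5, -0.2, -0.3]
opening: 0.412
```

```bash
python3 st.py
```

```text
t 13.35 pos [606.5 -25.9 114.5] yaw -11.2 J1-J6 -11.74 J6 -0.9 tilt [-0.0005 -0.0123] F [ 0.5 -0.2 -0.3] M [0.047 0.052 0.159] op 35.8 J4 -0.88 tau [-4.200e-01 -4.504e+01 -1.319e+01 -3.000e-02  3.000e-02 -5.300e-01]
```

Call:
apply_moves(steps=[{"x": 0,"y": 0,"z": 0.2,"spin": -0.1},{"x": 0,"y": 0,"z": 0.2,"spin": -0.1},{"x": 0,"y": 0,"z": 0.2,"spin": -0.1},{"x": 0,"y": 0,"z": 0.2,"spin": -0.1},{"x": 0,"y": 0,"z": 0.2,"spin": -0.1},{"x": 0,"y": 0,"z": 0.2,"spin": -0.1}])

```text
time_s: 13.95
position: [0.6069, -0.026, 0.1157]
tcp_rot: [[0.685, -0.007, 0.729], [-0.729, -0.011, 0.685], [0.003, -1.0, -0.013]]
force: [0.1, 0.0, 0.5]
opening: 0.412
```

```bash
python3 st.py
```

```text
t 13.95 pos [606.9 -26.  115.7] yaw -46.79 J1-J6 -47.32 J6 34.7 tilt [-0.0073 -0.0108] F [0.1 0.  0.5] M [0.068 0.104 0.15 ] op 35.9 J4 -0.87 tau [-2.800e-01 -4.519e+01 -1.334e+01 -3.000e-02  0.000e+00 -5.300e-01]
```

Call:
apply_moves(steps=[{"x": 0,"y": 0,"z": 0.15,"spin": -0.06},{"x": 0,"y": 0,"z": 0.1,"spin": -0.06},{"x": 0,"y": 0,"z": 0.1,"spin": -0.06}])

```text
time_s: 14.25
position: [0.607, -0.026, 0.1161]
tcp_rot: [[0.538, -0.009, 0.843], [-0.843, -0.01, 0.538], [0.003, -1.0, -0.013]]
force: [0.8, -0.6, -0.0]
opening: 0.41
```

```bash
python3 st.py
```

```text
t 14.25 pos [607.  -26.  116.1] yaw -57.48 J1-J6 -57.97 J6 45.3 tilt [-0.0091 -0.0096] F [ 0.8 -0.6 -0. ] M [0.073 0.102 0.123] op 35.7 J4 -0.81 tau [-2.800e-01 -4.509e+01 -1.341e+01 -5.000e-02 -3.000e-02 -2.500e-01]
```

Call:
apply_moves(steps=[{"x": 0,"y": 0,"z": 0.1,"spin": -0.04},{"x": 0,"y": 0,"z": 0.1,"spin": -0.04},{"x": 0,"y": 0,"z": 0.1,"spin": -0.04}])

```text
time_s: 14.55
position: [0.6071, -0.0261, 0.1163]
tcp_rot: [[0.43, -0.01, 0.903], [-0.903, -0.009, 0.43], [0.003, -1.0, -0.013]]
force: [0.1, -0.4, 0.4]
opening: 0.411
```

```bash
python3 st.py
```

```text
t 14.55 pos [607.1 -26.1 116.3] yaw -64.56 J1-J6 -65.02 J6 52.3 tilt [-0.0102 -0.0086] F [ 0.1 -0.4  0.4] M [0.132 0.086 0.177] op 35.8 J4 -0.76 tau [ -0.27 -45.26 -13.46  -0.06  -0.    -0.12]
```

Call:
apply_moves(steps=[{"x": 0,"y": 0,"z": 0.05,"spin": -0.025},{"x": 0,"y": 0,"z": 0.05,"spin": -0.025}])

```text
time_s: 14.75
position: [0.6071, -0.0262, 0.1164]
tcp_rot: [[0.382, -0.011, 0.924], [-0.924, -0.008, 0.382], [0.003, -1.0, -0.013]]
force: [-0.1, 0.5, 0.3]
opening: 0.413
```

```bash
python3 st.py
```

```text
t 14.75 pos [607.1 -26.2 116.4] yaw -67.53 J1-J6 -67.97 J6 55.3 tilt [-0.0106 -0.0081] F [-0.1  0.5  0.3] M [0.132 0.168 0.175] op 35.9 J4 -0.73 tau [-2.700e-01 -4.520e+01 -1.347e+01 -6.000e-02 -1.000e-02 -2.000e-02]
```

Call:
apply_moves(steps=[{"x": 0,"y": 0,"z": 0.05,"spin": -0.025},{"x": 0,"y": 0,"z": 0.05,"spin": -0.025}])

```text
time_s: 14.95
position: [0.6072, -0.0262, 0.1165]
tcp_rot: [[0.332, -0.011, 0.943], [-0.943, -0.008, 0.332], [0.004, -1.0, -0.013]]
force: [0.3, 0.6, 0.1]
opening: 0.408
```

```bash
python3 st.py
```

```text
t 14.95 pos [607.2 -26.2 116.5] yaw -70.58 J1-J6 -71.0 J6 58.3 tilt [-0.011  -0.0076] F [0.3 0.6 0.1] M [0.173 0.109 0.144] op 35.5 J4 -0.7 tau [-2.400e-01 -4.524e+01 -1.348e+01 -5.000e-02 -0.000e+00 -3.000e-02]
```

Call:
apply_moves(steps=[{"x": 0,"y": 0,"z": 0.05,"spin": -0.022},{"x": 0,"y": 0,"z": 0.05,"spin": -0.022}])

```text
time_s: 15.15
position: [0.6072, -0.0262, 0.1166]
tcp_rot: [[0.287, -0.011, 0.958], [-0.958, -0.007, 0.287], [0.004, -1.0, -0.013]]
force: [0.5, 0.7, -0.0]
opening: 0.412
```

```bash
python3 st.py
```

```text
t 15.15 pos [607.2 -26.2 116.6] yaw -73.31 J1-J6 -73.71 J6 61.0 tilt [-0.0113 -0.0071] F [ 0.5  0.7 -0. ] M [0.094 0.109 0.138] op 35.8 J4 -0.67 tau [-2.300e-01 -4.529e+01 -1.349e+01 -5.000e-02  1.000e-02 -1.000e-02]
```

Call:
apply_moves(steps=[{"x": 0,"y": 0,"z": 0.05,"spin": -0.022},{"x": 0,"y": 0,"z": 0.05,"spin": -0.022}])

```text
time_s: 15.35
position: [0.6072, -0.0262, 0.1167]
tcp_rot: [[0.241, -0.012, 0.97], [-0.971, -0.007, 0.241], [0.004, -1.0, -0.013]]
force: [0.8, -0.5, -0.0]
opening: 0.41
```

```bash
python3 st.py
```

```text
t 15.35 pos [607.2 -26.2 116.7] yaw -76.05 J1-J6 -76.44 J6 63.7 tilt [-0.0116 -0.0066] F [ 0.8 -0.5 -0. ] M [0.123 0.153 0.205] op 35.7 J4 -0.64 tau [-2.100e-01 -4.531e+01 -1.350e+01 -5.000e-02  1.000e-02 -1.000e-02]
```

Call:
apply_moves(steps=[{"x": 0,"y": 0,"z": 0.05,"spin": -0.02},{"x": 0,"y": 0,"z": 0.05,"spin": -0.02}])

```text
time_s: 15.55
position: [0.6072, -0.0262, 0.1168]
tcp_rot: [[0.199, -0.012, 0.98], [-0.98, -0.006, 0.198], [0.004, -1.0, -0.013]]
force: [0.4, 0.3, -0.8]
opening: 0.406
```

```bash
python3 st.py
```

```text
t 15.55 pos [607.2 -26.2 116.8] yaw -78.55 J1-J6 -78.92 J6 66.2 tilt [-0.0119 -0.0061] F [ 0.4  0.3 -0.8] M [0.123 0.083 0.124] op 35.3 J4 -0.61 tau [-2.000e-01 -4.535e+01 -1.351e+01 -4.000e-02  2.000e-02  1.000e-02]
```

Call:
apply_moves(steps=[{"x": 0,"y": 0,"z": 0.05,"spin": -0.02}])

```text
time_s: 15.65
position: [0.6072, -0.0263, 0.1168]
tcp_rot: [[0.177, -0.012, 0.984], [-0.984, -0.006, 0.177], [0.004, -1.0, -0.013]]
force: [0.7, 0.2, -0.4]
opening: 0.411
```

```bash
python3 st.py
```

```text
t 15.65 pos [607.2 -26.3 116.8] yaw -79.8 J1-J6 -80.16 J6 67.4 tilt [-0.012  -0.0059] F [ 0.7  0.2 -0.4] M [0.088 0.075 0.139] op 35.8 J4 -0.6 tau [-1.900e-01 -4.536e+01 -1.351e+01 -4.000e-02  2.000e-02  0.000e+00]
```

Call:
apply_moves(steps=[{"x": 0,"y": 0,"z": 0.05,"spin": -0.02}])

```text
time_s: 15.75
position: [0.6072, -0.0263, 0.1168]
tcp_rot: [[0.156, -0.012, 0.988], [-0.988, -0.006, 0.156], [0.004, -1.0, -0.013]]
force: [1.1, -0.1, 0.3]
opening: 0.411
```

```bash
python3 st.py
```

```text
t 15.75 pos [607.2 -26.3 116.8] yaw -81.05 J1-J6 -81.4 J6 68.6 tilt [-0.0121 -0.0056] F [ 1.1 -0.1  0.3] M [0.094 0.076 0.122] op 35.8 J4 -0.58 tau [-1.800e-01 -4.538e+01 -1.352e+01 -4.000e-02  3.000e-02  0.000e+00]
```

Call:
apply_moves(steps=[{"x": 0,"y": 0,"z": 0.05,"spin": -0.02}])

```text
time_s: 15.85
position: [0.6072, -0.0263, 0.1169]
tcp_rot: [[0.134, -0.012, 0.991], [-0.991, -0.005, 0.134], [0.004, -1.0, -0.013]]
force: [0.4, 0.1, -0.3]
opening: 0.409
```

Call:
apply_moves(steps=[{"x": 0,"y": 0,"z": 0.05,"spin": -0.02}])

```text
time_s: 15.95
position: [0.6072, -0.0263, 0.1169]
tcp_rot: [[0.112, -0.012, 0.994], [-0.994, -0.005, 0.112], [0.004, -1.0, -0.013]]
force: [0.2, -0.7, -1.1]
opening: 0.415
```

```bash
python3 st.py
```

```text
t 15.95 pos [607.2 -26.3 116.9] yaw -83.55 J1-J6 -83.88 J6 71.1 tilt [-0.0123 -0.0051] F [ 0.2 -0.7 -1.1] M [0.135 0.043 0.1  ] op 36.1 J4 -0.55 tau [-1.600e-01 -4.541e+01 -1.353e+01 -3.000e-02  4.000e-02  0.000e+00]
```

Call:
apply_moves(steps=[{"x": 0,"y": 0,"z": 0.05,"spin": -0.02}])

```text
time_s: 16.05
position: [0.6072, -0.0263, 0.117]
tcp_rot: [[0.091, -0.012, 0.996], [-0.996, -0.005, 0.091], [0.004, -1.0, -0.013]]
force: [0.8, 0.2, -0.7]
opening: 0.413
```

```bash
python3 st.py
```

```text
t 16.05 pos [607.2 -26.3 117. ] yaw -84.8 J1-J6 -85.12 J6 72.3 tilt [-0.0124 -0.0049] F [ 0.8  0.2 -0.7] M [0.131 0.074 0.188] op 35.9 J4 -0.54 tau [-2.100e-01 -4.551e+01 -1.356e+01 -3.000e-02  5.000e-02  3.000e-02]
```

Call:
apply_moves(steps=[{"x": 0,"y": 0,"z": 0.05,"spin": -0.02}])

```text
time_s: 16.15
position: [0.6072, -0.0263, 0.117]
tcp_rot: [[0.069, -0.013, 0.998], [-0.998, -0.005, 0.069], [0.004, -1.0, -0.013]]
force: [0.0, -1.2, -0.4]
opening: 0.409
```

```bash
python3 st.py
```

```text
t 16.15 pos [607.2 -26.3 117. ] yaw -86.03 J1-J6 -86.34 J6 73.5 tilt [-0.0125 -0.0047] F [ 0.  -1.2 -0.4] M [0.113 0.061 0.272] op 35.6 J4 -0.53 tau [-2.900e-01 -4.566e+01 -1.357e+01  1.000e-02  8.000e-02  1.100e-01]
```

Call:
apply_moves(steps=[{"x": 0,"y": 0,"z": 0,"spin": -0.015}])

```text
time_s: 16.25
position: [0.6072, -0.0264, 0.117]
tcp_rot: [[0.053, -0.013, 0.999], [-0.999, -0.005, 0.053], [0.004, -1.0, -0.013]]
force: [0.7, -0.1, 0.1]
opening: 0.41
```

```bash
python3 st.py
```

```text
t 16.25 pos [607.2 -26.4 117. ] yaw -86.95 J1-J6 -87.26 J6 74.5 tilt [-0.0125 -0.0047] F [ 0.7 -0.1  0.1] M [0.106 0.037 0.321] op 35.7 J4 -0.52 tau [-3.800e-01 -4.538e+01 -1.350e+01  3.000e-02  4.000e-02  2.200e-01]
```

Call:
apply_moves(steps=[{"x": 0,"y": 0,"z": 0,"spin": 0.03},{"x": 0,"y": 0,"z": 0,"spin": 0.03},{"x": 0,"y": 0,"z": 0,"spin": 0}])

```text
time_s: 16.55
position: [0.6072, -0.0263, 0.117]
tcp_rot: [[0.116, -0.012, 0.993], [-0.993, -0.005, 0.116], [0.004, -1.0, -0.013]]
force: [1.2, 0.3, -0.5]
opening: 0.415
```

```bash
python3 st.py
```

```text
t 16.55 pos [607.2 -26.3 117. ] yaw -83.32 J1-J6 -83.65 J6 70.9 tilt [-0.0123 -0.0052] F [ 1.2  0.3 -0.5] M [0.06  0.061 0.056] op 36.1 J4 -0.56 tau [ 1.000e-02 -4.548e+01 -1.354e+01 -6.000e-02  5.000e-02 -3.000e-02]
```

Call:
apply_moves(steps=[{"x": 0,"y": 0,"z": 0,"spin": 0},{"x": 0,"y": 0,"z": 0,"spin": 0},{"x": 0,"y": 0,"z": 0,"spin": 0},{"x": 0,"y": 0,"z": 0,"spin": 0}], grip=60)

```text
time_s: 16.95
position: [0.6069, -0.0265, 0.117]
tcp_rot: [[0.115, -0.013, 0.993], [-0.993, -0.005, 0.115], [0.004, -1.0, -0.013]]
force: [-0.2, 0.8, -0.2]
opening: 0.655
```

```bash
python3 st.py
```

```text
t 16.95 pos [606.9 -26.5 117. ] yaw -83.4 J1-J6 -83.74 J6 70.9 tilt [-0.0129 -0.0054] F [-0.2  0.8 -0.2] M [-0.075  0.079  0.001] op 57.0 J4 -0.58 tau [-0.000e+00 -4.532e+01 -1.359e+01  2.000e-02 -2.000e-02 -0.000e+00]
```

Call:
apply_moves(steps=[{"x": 0,"y": 0,"z": 15,"spin": 0},{"x": 0,"y": 0,"z": 20,"spin": 0},{"x": 0,"y": 0,"z": 20,"spin": 0},{"x": -13,"y": 6,"z": 0,"spin": -0.1},{"x": -13,"y": 6,"z": 0,"spin": -0.1},{"x": -13,"y": 6,"z": 0,"spin": -0.1},{"x": -13,"y": 6,"z": 0,"spin": -0.1},{"x": -11,"y": 4,"z": 0,"spin": -0.1},{"x": 0,"y": 0,"z": 0,"spin": 0},{"x": 0,"y": 0,"z": 0,"spin": 0}])

```text
time_s: 17.95
position: [0.5421, 0.0019, 0.1746]
tcp_rot: [[-0.393, -0.012, 0.919], [-0.92, 0.001, -0.393], [0.004, -1.0, -0.012]]
force: [1.1, 0.7, 0.5]
opening: 0.694
```

```bash
python3 st.py;  python3 - <<'E'
from h import *
import pickle
p=imaging.capture("wrist"); cv2.imwrite("pics/w9.png",p[:,:,::-1]); pickle.dump(P("wrist"),open("w9.pkl","wb"))
for n in("scene","side"):
    p=imaging.capture(n); cv2.imwrite(f"pics/{n}9.png",p[:,:,::-1])
E
python3 st.py
```

```text
t 17.95 pos [542.1   1.9 174.6] yaw -113.14 J1-J6 -113.19 J6 101.6 tilt [-0.0121  0.0014] F [1.1 0.7 0.5] M [ 0.003  0.146 -0.   ] op 60.4 J4 -0.08 tau [ 1.900e-01 -3.914e+01 -1.371e+01  2.000e-02  3.000e-02  4.000e-02]
t 18.1 pos [542.3   1.7 174.4] yaw -113.21 J1-J6 -113.25 J6 101.7 tilt [-0.0123  0.0014] F [ 0.5  0.2 -0.2] M [0.07  0.184 0.007] op 59.8 J4 -0.08 tau [ 9.000e-02 -3.922e+01 -1.404e+01  2.000e-02 -2.000e-02 -1.000e-02]
```

View pics/w9.png

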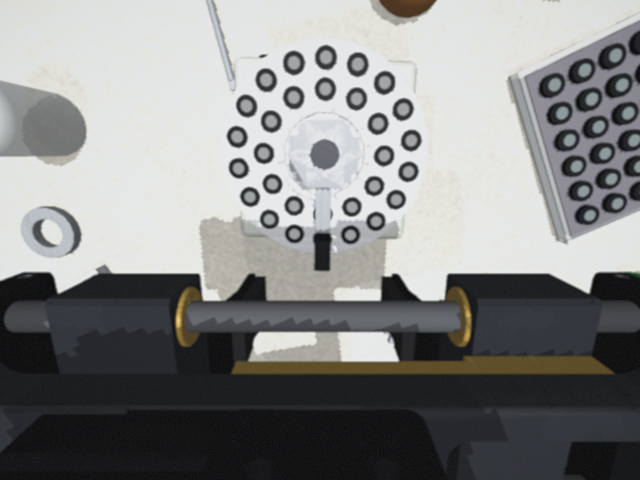

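Run:
```python
from h import *
import pickle
crop("pics/w9.png","pics/w9c.png",270,180,110,100,6)
K,R,t=pickle.load(open("w9.pkl","rb")); o=-R.T@t
def oz(uv,z):
  d=R.T@np.linalg.inv(K)@np.array([*uv,1]); return o+d*(z-o[2])/d[2]
im=cv2.imread("pics/w9.png")
m=(im[225:275,305:342].max(2)<70).astype(np.uint8); c=max(cv2.findContours(m,0,2)[0],key=cv2.contourArea)
print(cv2.minAreaRect(c),cv2.boundingRect(c))
for r in range(228,274,3):
  row=im[r,300:345].max(1)<70; xs=np.nonzero(row)[0]+300
  if len(xs): print(r,xs.min(),xs.max())
```

```text
((17.0, 26.0), (36.0, 16.0), 90.0) (9, 8, 17, 37)
228 300 300
231 300 344
234 301 343
237 300 344
240 314 344
243 315 329
246 316 329
249 316 329
252 315 328
255 315 328
258 315 328
261 315 328
264 315 328
267 315 328
```

View pics/w9c.png

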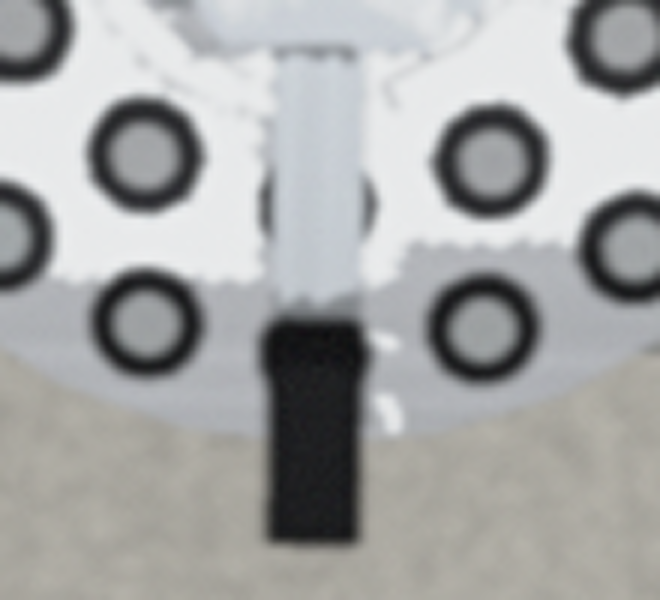

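Call:
apply_moves(steps=[{"x": -1.4,"y": 1.7,"z": -15,"spin": 0},{"x": 0,"y": 0,"z": -20,"spin": 0},{"x": 0,"y": 0,"z": -15,"spin": 0},{"x": 0,"y": 0,"z": 0,"spin": 0}], grip=40)

```text
time_s: 18.5
position: [0.5448, 0.0021, 0.1237]
tcp_rot: [[-0.392, -0.006, 0.92], [-0.92, 0.0, -0.392], [0.002, -1.0, -0.006]]
force: [-0.3, -0.2, -0.5]
opening: 0.482
```

```bash
python3 st.py;  python3 - <<'E'
from h import *
import pickle
p=imaging.capture("wrist"); cv2.imwrite("pics/w10.png",p[:,:,::-1])
crop("pics/w10.png","pics/w10c.png",230,170,190,150,4)
E
```

```text
t 18.5 pos [544.8   2.1 123.7] yaw -113.05 J1-J6 -113.11 J6 101.6 tilt [-0.0065  0.0001] F [-0.3 -0.2 -0.5] M [-0.035  0.142 -0.002] op 41.9 J4 -0.09 tau [-5.000e-02 -4.024e+01 -1.227e+01  2.000e-02 -2.400e-01  1.000e-02]
```

View pics/w10c.png

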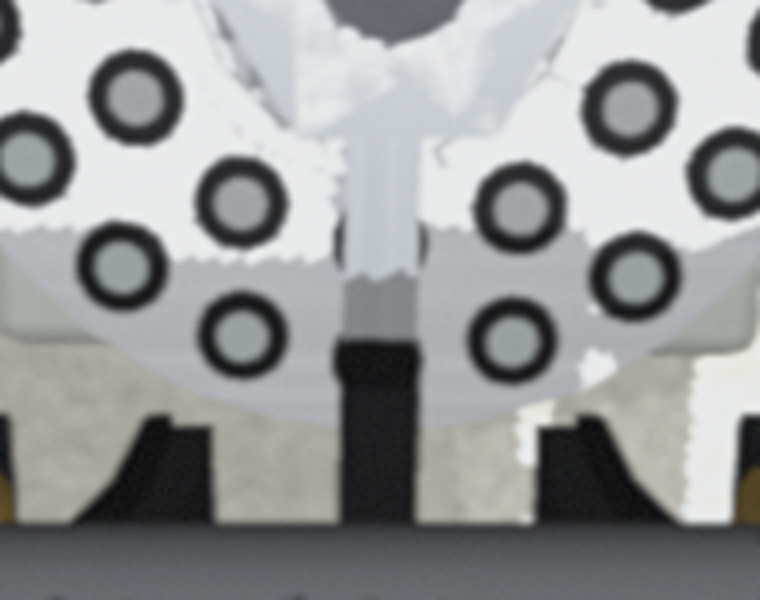

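Call:
apply_moves(steps=[{"x": -3.7,"y": 1.6,"z": -6,"spin": 0},{"x": -0.5,"y": 0,"z": -13,"spin": 0},{"x": -0.5,"y": 0,"z": -13,"spin": 0},{"x": -0.5,"y": 0,"z": -13,"spin": 0},{"x": 0,"y": 0,"z": -1,"spin": 0},{"x": 0,"y": 0,"z": 0,"spin": 0}])

```text
time_s: 19.15
position: [0.5436, 0.003, 0.0807]
tcp_rot: [[-0.39, 0.004, 0.921], [-0.921, -0.002, -0.39], [0.0, -1.0, 0.005]]
force: [-0.4, 0.3, 0.3]
opening: 0.459
```

```bash
python3 st.py;  python3 - <<'E'
from h import *
p=imaging.capture("wrist"); cv2.imwrite("pics/w11.png",p[:,:,::-1])
crop("pics/w11.png","pics/w11c.png",230,170,190,150,4)
E
```

```text
t 19.15 pos [543.6   3.   80.7] yaw -112.98 J1-J6 -113.06 J6 101.6 tilt [ 0.0045 -0.0021] F [-0.4  0.3  0.3] M [ 0.003  0.148 -0.019] op 40.0 J4 -0.1 tau [-0.000e+00 -4.084e+01 -9.790e+00  1.000e-02 -9.000e-02  0.000e+00]
```

View pics/w11c.png

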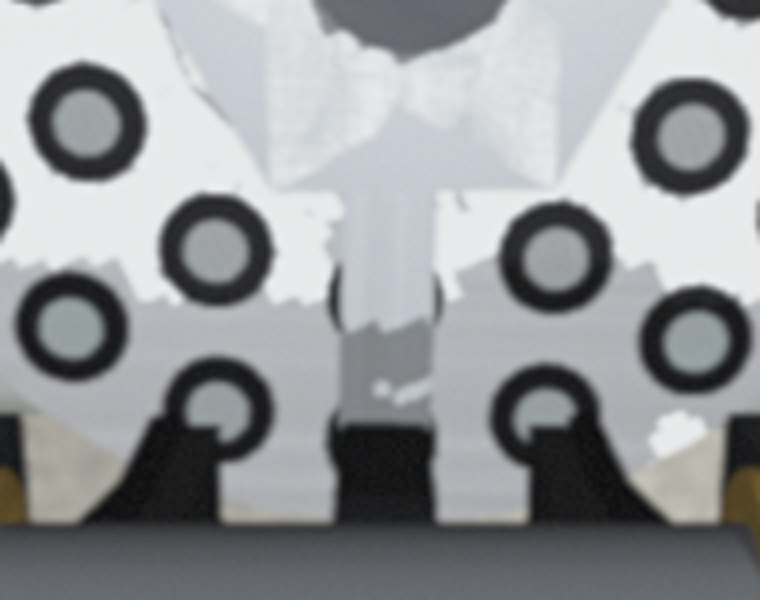

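Call:
apply_moves(steps=[{"x": -2.9,"y": 0.2,"z": -3,"spin": 0},{"x": 0,"y": 0,"z": 0,"spin": 0}], grip=22)

```text
time_s: 19.4
position: [0.5413, 0.0031, 0.079]
tcp_rot: [[-0.39, 0.007, 0.921], [-0.921, -0.003, -0.39], [-0.0, -1.0, 0.007]]
force: [1.1, 0.3, 0.3]
opening: 0.356
```

```bash
python3 st.py
```

```text
t 19.4 pos [541.3   3.1  79. ] yaw -112.98 J1-J6 -113.05 J6 101.6 tilt [ 0.007  -0.0026] F [1.1 0.3 0.3] M [0.02  0.204 0.003] op 31.0 J4 -0.1 tau [-9.000e-02 -4.119e+01 -1.011e+01  1.000e-02 -1.800e-01 -0.000e+00]
```

Call:
apply_moves(steps=[{"x": 0,"y": 0,"z": 0,"spin": 0},{"x": 0,"y": 0,"z": 0,"spin": 0}], grip=16)

```text
time_s: 19.6
position: [0.5417, 0.0031, 0.0797]
tcp_rot: [[-0.39, 0.009, 0.921], [-0.921, -0.003, -0.39], [-0.001, -1.0, 0.009]]
force: [-0.0, 0.0, -0.1]
opening: 0.218
```

```bash
python3 st.py;  python3 - <<'E'
from h import *
p=imaging.capture("wrist"); cv2.imwrite("pics/w12.png",p[:,:,::-1])
crop("pics/w12.png","pics/w12c.png",230,170,190,150,4)
E
```

```text
t 19.6 pos [541.7   3.1  79.7] yaw -112.97 J1-J6 -113.04 J6 101.6 tilt [ 0.0085 -0.0029] F [-0.   0.  -0.1] M [-0.01   0.204 -0.003] op 18.9 J4 -0.1 tau [-1.000e-02 -4.115e+01 -9.900e+00  1.000e-02 -1.200e-01  0.000e+00]
```

View pics/w12c.png

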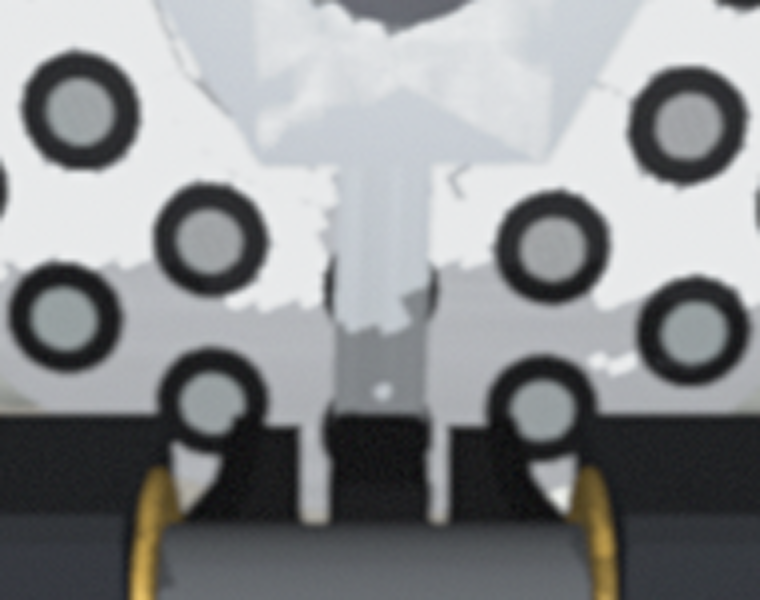

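Call:
apply_moves(steps=[{"x": -1,"y": -0.5,"z": -2.5,"spin": 0},{"x": -0.3,"y": 0,"z": -0.5,"spin": 0}], grip=14.5)

```text
time_s: 19.85
position: [0.5407, 0.0024, 0.0768]
tcp_rot: [[-0.39, 0.01, 0.921], [-0.921, -0.003, -0.39], [-0.001, -1.0, 0.01]]
force: [-0.4, -0.1, -0.1]
opening: 0.173
```

```bash
python3 st.py
```

```text
t 19.85 pos [540.7   2.4  76.8] yaw -112.97 J1-J6 -113.04 J6 101.5 tilt [ 0.0095 -0.0031] F [-0.4 -0.1 -0.1] M [-0.041  0.143  0.057] op 15.1 J4 -0.1 tau [-2.000e-02 -4.128e+01 -9.870e+00  1.000e-02 -1.400e-01 -0.000e+00]
```

Call:
apply_moves(steps=[{"x": 0,"y": 0,"z": 0,"spin": 0},{"x": 0,"y": 0,"z": 0,"spin": 0},{"x": 0,"y": 0,"z": 0,"spin": 0}], grip=8)

```text
time_s: 20.15
position: [0.5407, 0.0025, 0.0767]
tcp_rot: [[-0.39, 0.009, 0.921], [-0.921, -0.003, -0.39], [-0.001, -1.0, 0.01]]
force: [-0.1, -0.5, -0.1]
opening: 0.135
```

```bash
python3 st.py
```

```text
t 20.15 pos [540.7   2.5  76.7] yaw -112.97 J1-J6 -113.04 J6 101.5 tilt [ 0.0093 -0.003 ] F [-0.1 -0.5 -0.1] M [ 0.008  0.187 -0.039] op 11.7 J4 -0.09 tau [ -0.08 -40.9   -9.7    0.    -0.14   0.  ]
```

Call:
apply_moves(steps=[{"x": 0,"y": 0,"z": 1,"spin": 0},{"x": 0,"y": 0,"z": 1,"spin": 0},{"x": 0,"y": 0,"z": 1,"spin": 0},{"x": 0,"y": 0,"z": 0.8,"spin": 0},{"x": 0,"y": 0,"z": 0,"spin": 0}])

```text
time_s: 20.65
position: [0.54, 0.0026, 0.0803]
tcp_rot: [[-0.39, 0.008, 0.921], [-0.921, -0.003, -0.39], [-0.0, -1.0, 0.008]]
force: [0.5, -1.3, -0.8]
opening: 0.136
```

```bash
python3 st.py;  python3 - <<'E'
from h import *
p=imaging.capture("wrist"); cv2.imwrite("pics/w13.png",p[:,:,::-1])
crop("pics/w13.png","pics/w13c.png",230,130,190,150,4)
p=imaging.capture("scene"); cv2.imwrite("pics/s13.png",p[:,:,::-1])
crop("pics/s13.png","pics/s13c.png",250,220,120,110,5)
E
```

```text
t 20.65 pos [540.    2.6  80.3] yaw -112.98 J1-J6 -113.05 J6 101.5 tilt [ 0.0076 -0.0027] F [ 0.5 -1.3 -0.8] M [-0.005  0.168  0.019] op 11.9 J4 -0.1 tau [ 1.000e-02 -4.153e+01 -1.004e+01  0.000e+00 -1.500e-01  0.000e+00]
```

View pics/s13c.png

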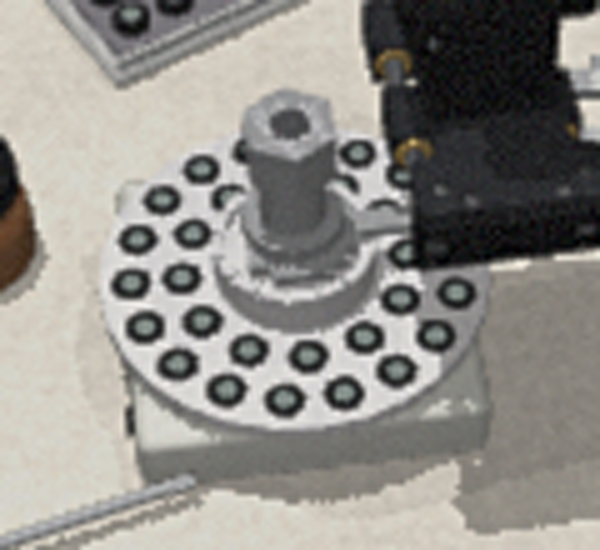

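View pics/w13c.png

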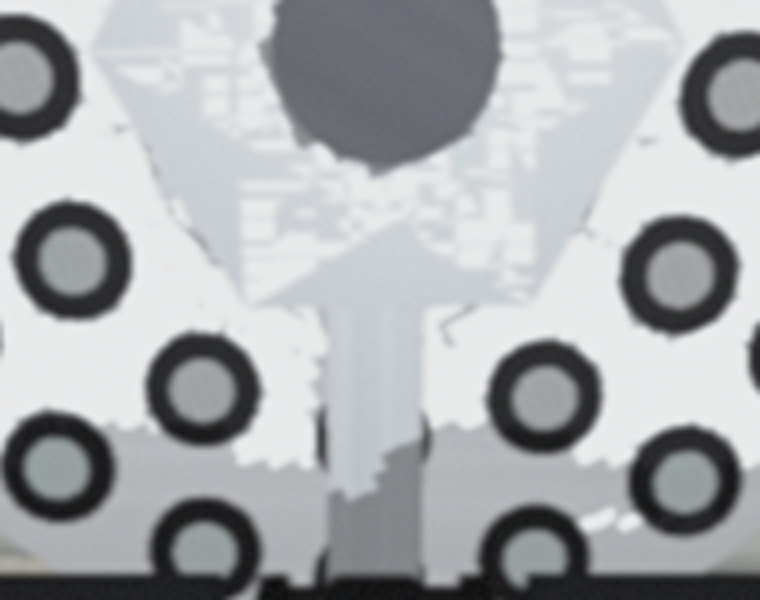

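Call:
apply_moves(steps=[{"x": -0.5,"y": 0.2,"z": 0.5,"spin": 0},{"x": -1.8,"y": 0.8,"z": 0,"spin": 0},{"x": -2.8,"y": 1.2,"z": 0,"spin": 0},{"x": -2.8,"y": 1.2,"z": 0,"spin": 0}])

```text
time_s: 21.15
position: [0.5318, 0.006, 0.0807]
tcp_rot: [[-0.39, 0.008, 0.921], [-0.921, -0.003, -0.39], [-0.0, -1.0, 0.008]]
force: [-0.7, 0.3, -0.8]
opening: 0.136
```

```bash
python3 st.py
```

```text
t 21.15 pos [531.8   6.   80.7] yaw -112.99 J1-J6 -113.06 J6 101.7 tilt [ 0.0077 -0.0027] F [-0.7  0.3 -0.8] M [ 0.046  0.291 -0.037] op 11.8 J4 -0.1 tau [-9.000e-02 -4.083e+01 -9.990e+00  0.000e+00 -1.400e-01 -1.000e-02]
```

Call:
apply_moves(steps=[{"x": -3.7,"y": 1.6,"z": 0,"spin": 0},{"x": -3.7,"y": 1.6,"z": 0,"spin": 0},{"x": -3.7,"y": 1.6,"z": 0,"spin": 0}])

```text
time_s: 21.45
position: [0.5194, 0.0114, 0.0807]
tcp_rot: [[-0.39, 0.007, 0.921], [-0.921, -0.003, -0.39], [-0.0, -1.0, 0.008]]
force: [-0.3, 0.6, -0.6]
opening: 0.134
```

```bash
python3 st.py
```

```text
t 21.45 pos [519.4  11.4  80.7] yaw -112.98 J1-J6 -113.06 J6 102.0 tilt [ 0.0071 -0.0026] F [-0.3  0.6 -0.6] M [-0.021  0.222 -0.035] op 11.7 J4 -0.11 tau [-9.000e-02 -3.994e+01 -9.530e+00  0.000e+00 -1.100e-01 -1.000e-02]
```

Call:
apply_moves(steps=[{"x": -4.6,"y": 1.95,"z": 0,"spin": 0},{"x": -4.6,"y": 1.95,"z": 0,"spin": 0},{"x": -4.6,"y": 1.95,"z": 0,"spin": 0},{"x": -4.6,"y": 1.95,"z": 0,"spin": 0}])

```text
time_s: 21.85
position: [0.4992, 0.02, 0.0808]
tcp_rot: [[-0.39, 0.007, 0.921], [-0.921, -0.003, -0.39], [-0.0, -1.0, 0.008]]
force: [0.1, 0.6, -0.7]
opening: 0.137
```

```bash
python3 st.py
```

```text
t 21.85 pos [499.2  20.   80.8] yaw -112.97 J1-J6 -113.06 J6 102.6 tilt [ 0.0071 -0.0025] F [ 0.1  0.6 -0.7] M [ 0.006  0.209 -0.001] op 11.9 J4 -0.11 tau [-1.100e-01 -3.852e+01 -8.840e+00  0.000e+00 -1.000e-01 -2.000e-02]
```

Call:
apply_moves(steps=[{"x": -4.6,"y": 1.95,"z": 0,"spin": 0},{"x": -4.6,"y": 1.95,"z": 0,"spin": 0},{"x": -4.6,"y": 1.95,"z": 0,"spin": 0},{"x": -4.6,"y": 1.95,"z": 0,"spin": 0}])

```text
time_s: 22.25
position: [0.4792, 0.0285, 0.0809]
tcp_rot: [[-0.39, 0.007, 0.921], [-0.921, -0.003, -0.39], [-0.0, -1.0, 0.008]]
force: [-0.3, 0.6, -1.1]
opening: 0.136
```

```bash
python3 st.py;  python3 - <<'E'
from h import *
for n in ("wrist","scene","side"):
  p=imaging.capture(n); cv2.imwrite(f"pics/{n}14.png",p[:,:,::-1])
E
```

```text
t 22.25 pos [479.2  28.5  80.9] yaw -112.97 J1-J6 -113.07 J6 103.2 tilt [ 0.0072 -0.0026] F [-0.3  0.6 -1.1] M [ 0.04   0.17  -0.027] op 11.8 J4 -0.13 tau [-1.100e-01 -3.716e+01 -8.100e+00  0.000e+00 -1.000e-01 -2.000e-02]
```

View pics/wrist14.png

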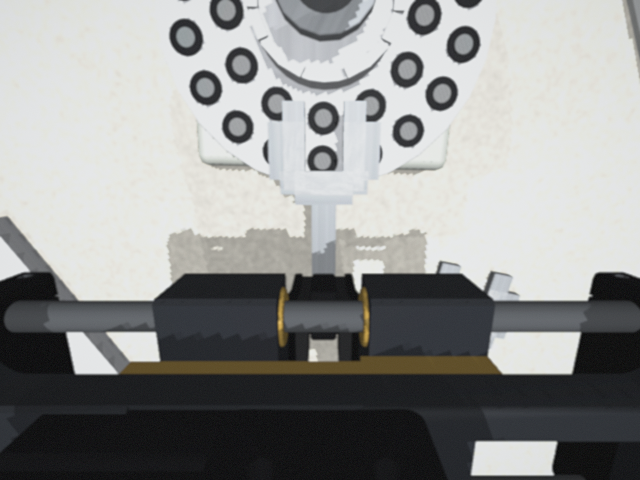

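View pics/scene14.png

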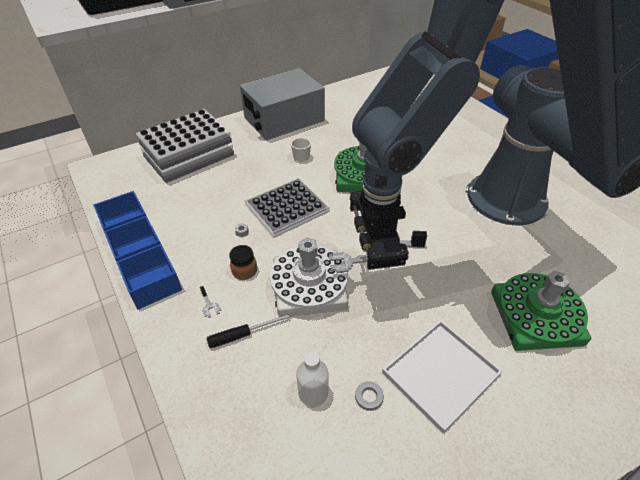

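Call:
apply_moves(steps=[{"x": -2,"y": 2,"z": 8,"spin": 0},{"x": 0,"y": 0,"z": 15,"spin": 0},{"x": 0,"y": 0,"z": 15,"spin": 0},{"x": 0,"y": 5,"z": 12,"spin": 0},{"x": 0,"y": 12,"z": 0,"spin": 0.04},{"x": 0,"y": 20,"z": 0,"spin": 0.07},{"x": 0,"y": 25,"z": 0,"spin": 0.07},{"x": -2,"y": 25,"z": 0,"spin": 0.07},{"x": -2,"y": 25,"z": 0,"spin": 0.07},{"x": -2,"y": 20,"z": 0,"spin": 0.07},{"x": -2,"y": 15,"z": 0,"spin": 0.05},{"x": 0,"y": 0,"z": 0,"spin": 0}])

```text
time_s: 23.6
position: [0.4687, 0.1866, 0.1336]
tcp_rot: [[0.068, 0.01, 0.998], [-0.998, 0.003, 0.067], [-0.002, -1.0, 0.011]]
force: [0.4, 0.1, 0.3]
opening: 0.134
```

```bash
python3 st.py;  python3 - <<'E'
from h import *
import pickle
p=imaging.capture("wrist"); cv2.imwrite("pics/w15.png",p[:,:,::-1]); pickle.dump(P("wrist"),open("w15.pkl","wb"))
E
```

```text
t 23.6 pos [468.7 186.6 133.6] yaw -86.13 J1-J6 -86.06 J6 95.0 tilt [0.0104 0.0029] F [0.4 0.1 0.3] M [-0.082  0.165 -0.018] op 11.7 J4 0.1 tau [  0.51 -37.4  -11.64   0.12  -0.18  -0.07]
```

View pics/w15.png

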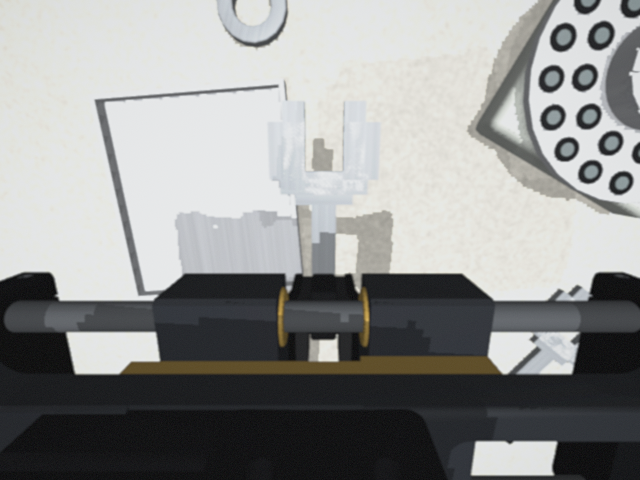

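Run:
```python
from h import *
import pickle
K,R,t=pickle.load(open("w15.pkl","rb")); o=-R.T@t
def oz(uv,z):
  d=R.T@np.linalg.inv(K)@np.array([*uv,1]); return o+d*(z-o[2])/d[2]
a,b,c=[oz(p,.016) for p in [(97,100),(283,85),(140,293)]]
print(a,b,c,np.linalg.norm(a-b),np.linalg.norm(a-c),"centre",(b+c)/2, "yaw",np.degrees(np.arctan2(*(a-c)[1::-1])))
```

```text
[0.56919759 0.36438573 0.016     ] [0.58912908 0.22300976 0.016     ] [0.41275837 0.34206704 0.016     ] 0.14277404615131298 0.15802326577492223 centre [0.50094372 0.2825384  0.016     ] yaw 8.119414247405293
```

Call:
apply_moves(steps=[{"x": -2,"y": 12,"z": 0,"spin": 0.02},{"x": -2,"y": 18,"z": 0,"spin": 0.02},{"x": -2,"y": 20,"z": -6,"spin": 0.015},{"x": -2,"y": 18,"z": -10,"spin": 0.01},{"x": -1,"y": 12,"z": -12,"spin": 0},{"x": 0,"y": 4,"z": -14,"spin": 0},{"x": 0,"y": 0,"z": -12,"spin": 0},{"x": 0,"y": 0,"z": 0,"spin": 0}])

```text
time_s: 24.45
position: [0.4599, 0.2718, 0.0763]
tcp_rot: [[0.128, 0.01, 0.992], [-0.992, 0.003, 0.128], [-0.001, -1.0, 0.01]]
force: [-0.7, -0.5, -0.7]
opening: 0.135
```

```bash
python3 st.py;  python3 - <<'E'
from h import *
import pickle
p=imaging.capture("wrist"); cv2.imwrite("pics/w16.png",p[:,:,::-1]); pickle.dump(P("wrist"),open("w16.pkl","wb"))
E
```

```text
t 24.45 pos [459.9 271.8  76.3] yaw -82.64 J1-J6 -82.68 J6 101.3 tilt [0.0101 0.0028] F [-0.7 -0.5 -0.7] M [-0.108  0.221  0.   ] op 11.7 J4 -0.05 tau [ 1.600e-01 -4.102e+01 -1.002e+01  2.000e-02 -3.300e-01  0.000e+00]
```

View pics/w16.png

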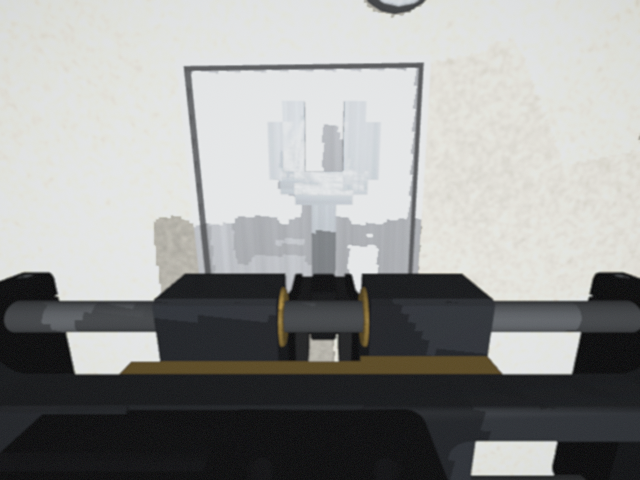

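Call:
apply_moves(steps=[{"x": -0.5,"y": 2.5,"z": -10,"spin": 0},{"x": -0.5,"y": 2,"z": -14,"spin": 0},{"x": -0.5,"y": 0,"z": -14,"spin": 0},{"x": -0.3,"y": 0,"z": -10,"spin": 0},{"x": 0,"y": 0,"z": -4,"spin": 0},{"x": 0,"y": 0,"z": 0,"spin": 0}])

```text
time_s: 25.1
position: [0.461, 0.2755, 0.0234]
tcp_rot: [[0.124, 0.016, 0.992], [-0.992, 0.005, 0.124], [-0.003, -1.0, 0.016]]
force: [0.3, -0.7, -0.5]
opening: 0.139
```

```bash
python3 st.py
```

```text
t 25.1 pos [461.  275.5  23.4] yaw -82.88 J1-J6 -82.96 J6 101.9 tilt [0.0156 0.0045] F [ 0.3 -0.7 -0.5] M [-0.063  0.125  0.018] op 12.1 J4 -0.08 tau [-1.000e-02 -4.239e+01 -7.240e+00  0.000e+00 -2.300e-01  0.000e+00]
```

Call:
apply_moves(steps=[{"x": 0,"y": 0,"z": -2,"spin": 0},{"x": 0,"y": 0,"z": -1.5,"spin": 0},{"x": 0,"y": 0,"z": -1.2,"spin": 0},{"x": 0,"y": 0,"z": -1,"spin": 0}])

```text
time_s: 25.5
position: [0.4623, 0.2757, 0.0188]
tcp_rot: [[0.123, 0.019, 0.992], [-0.992, 0.006, 0.123], [-0.003, -1.0, 0.019]]
force: [0.2, -0.7, -0.2]
opening: 0.14
```

```bash
python3 st.py
```

```text
t 25.5 pos [462.3 275.7  18.8] yaw -82.91 J1-J6 -82.98 J6 101.9 tilt [0.0187 0.0056] F [ 0.2 -0.7 -0.2] M [-0.071  0.211  0.013] op 12.2 J4 -0.08 tau [-2.00e-02 -4.29e+01 -7.06e+00  0.00e+00 -1.90e-01  0.00e+00]
```

Call:
apply_moves(steps=[{"x": 0,"y": 0,"z": -0.7,"spin": 0},{"x": 0,"y": 0,"z": -0.7,"spin": 0}])

```text
time_s: 25.7
position: [0.4625, 0.2759, 0.0176]
tcp_rot: [[0.124, 0.019, 0.992], [-0.992, 0.006, 0.123], [-0.003, -1.0, 0.02]]
force: [0.5, -0.5, -0.7]
opening: 0.138
```

```bash
python3 st.py
```

```text
t 25.7 pos [462.5 275.9  17.6] yaw -82.91 J1-J6 -82.98 J6 101.9 tilt [0.0195 0.0059] F [ 0.5 -0.5 -0.7] M [-0.017  0.252  0.04 ] op 12.0 J4 -0.08 tau [-1.000e-02 -4.297e+01 -7.010e+00  0.000e+00 -2.000e-01  0.000e+00]
```

Call:
apply_moves(steps=[{"x": 0,"y": 0,"z": -0.7,"spin": 0},{"x": 0,"y": 0,"z": -0.7,"spin": 0}])

```text
time_s: 25.9
position: [0.4626, 0.2759, 0.0162]
tcp_rot: [[0.124, 0.02, 0.992], [-0.992, 0.006, 0.124], [-0.003, -1.0, 0.02]]
force: [0.2, 0.2, -0.6]
opening: 0.135
```

```bash
python3 st.py
```

```text
t 25.9 pos [462.6 275.9  16.2] yaw -82.9 J1-J6 -82.97 J6 101.9 tilt [0.0197 0.0059] F [ 0.2  0.2 -0.6] M [-0.049  0.26  -0.039] op 11.8 J4 -0.08 tau [ -0.   -43.03  -6.95   0.    -0.2    0.  ]
```

Call:
apply_moves(steps=[{"x": 0,"y": 0,"z": -0.7,"spin": 0}])

```text
time_s: 26.0
position: [0.4626, 0.276, 0.0155]
tcp_rot: [[0.124, 0.02, 0.992], [-0.992, 0.006, 0.124], [-0.003, -1.0, 0.02]]
force: [-1.0, -0.8, -0.4]
opening: 0.139
```

```bash
python3 st.py
```

```text
t 26.0 pos [462.6 276.   15.5] yaw -82.89 J1-J6 -82.97 J6 101.9 tilt [0.0198 0.006 ] F [-1.  -0.8 -0.4] M [-0.09   0.212 -0.018] op 12.1 J4 -0.09 tau [ -0.   -43.06  -6.92   0.    -0.2    0.  ]
```

Call:
apply_moves(steps=[{"x": 0,"y": 0,"z": -0.7,"spin": 0}])

```text
time_s: 26.1
position: [0.4626, 0.2759, 0.0147]
tcp_rot: [[0.124, 0.02, 0.992], [-0.992, 0.006, 0.124], [-0.003, -1.0, 0.02]]
force: [-0.7, -0.1, 5.2]
opening: 0.131
```

```bash
python3 st.py
```

```text
t 26.1 pos [462.6 275.9  14.7] yaw -82.9 J1-J6 -82.97 J6 101.9 tilt [0.0198 0.006 ] F [-0.7 -0.1  5.2] M [-0.114  0.293  0.013] op 11.4 J4 -0.09 tau [ 3.000e-02 -4.241e+01 -6.790e+00  1.000e-02 -2.200e-01  0.000e+00]
```

Contact felt (5 N at the expected height). Release gently.

Call:
apply_moves(steps=[{"x": 0,"y": 0,"z": 0,"spin": 0},{"x": 0,"y": 0,"z": 0,"spin": 0},{"x": 0,"y": 0,"z": 0,"spin": 0},{"x": 0,"y": 0,"z": 0,"spin": 0}], grip=30)

```text
time_s: 26.5
position: [0.4631, 0.2761, 0.015]
tcp_rot: [[0.124, 0.021, 0.992], [-0.992, 0.006, 0.124], [-0.004, -1.0, 0.022]]
force: [0.0, -0.3, -0.4]
opening: 0.327
```

```bash
python3 st.py;  python3 - <<'E'
from h import *
p=imaging.capture("wrist"); cv2.imwrite("pics/w17.png",p[:,:,::-1])
E
```

```text
t 26.5 pos [463.1 276.1  15. ] yaw -82.9 J1-J6 -82.97 J6 101.9 tilt [0.021  0.0064] F [ 0.  -0.3 -0.4] M [-0.054  0.175  0.019] op 28.4 J4 -0.09 tau [ 0.000e+00 -4.252e+01 -6.750e+00  1.000e-02 -1.600e-01  0.000e+00]
```

View pics/w17.png

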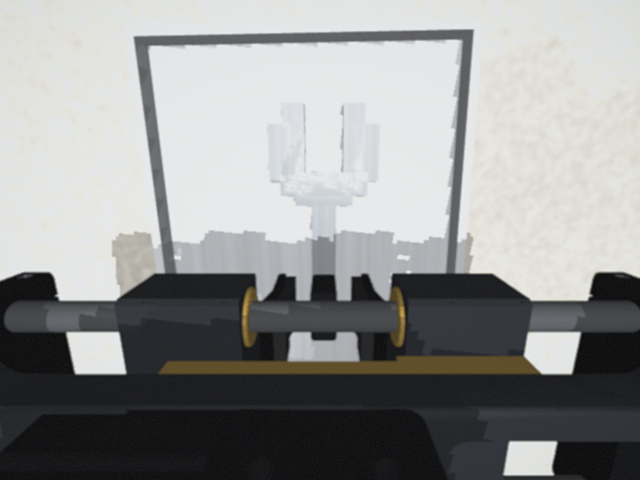

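Washer lies free inside the tray, fingers open on both sides of the tab. Retreat straight up.

Call:
apply_moves(steps=[{"x": 0,"y": 0,"z": 4,"spin": 0},{"x": 0,"y": 0,"z": 8,"spin": 0},{"x": 0,"y": 0,"z": 15,"spin": 0},{"x": 0,"y": 0,"z": 25,"spin": 0},{"x": 0,"y": 0,"z": 30,"spin": 0},{"x": 0,"y": 0,"z": 30,"spin": 0},{"x": -10,"y": 20,"z": 25,"spin": 0},{"x": -10,"y": 40,"z": 10,"spin": 0},{"x": -10,"y": 40,"z": 0,"spin": 0},{"x": -10,"y": 40,"z": 0,"spin": 0},{"x": 0,"y": 0,"z": 0,"spin": 0}])

```text
time_s: 27.65
position: [0.4219, 0.4199, 0.1759]
tcp_rot: [[0.118, 0.027, 0.993], [-0.993, 0.012, 0.118], [-0.009, -1.0, 0.028]]
force: [-0.5, -0.7, -0.6]
opening: 0.346
```

```bash
python3 st.py;  python3 - <<'E'
from h import *
for n in ("scene","side"):
  p=imaging.capture(n); cv2.imwrite(f"pics/{n}18.png",p[:,:,::-1])
crop("pics/scene18.png","pics/a.png",370,310,150,130,5)
crop("pics/side18.png","pics/b.png",240,150,180,120,4)
E
```

```text
t 27.65 pos [421.9 419.9 175.9] yaw -83.2 J1-J6 -83.41 J6 117.7 tilt [0.0272 0.0119] F [-0.5 -0.7 -0.6] M [-0.104  0.169  0.017] op 30.1 J4 -0.38 tau [  1.03 -41.82 -15.58   0.2   -0.21   0.18]
```

View pics/scene18.png

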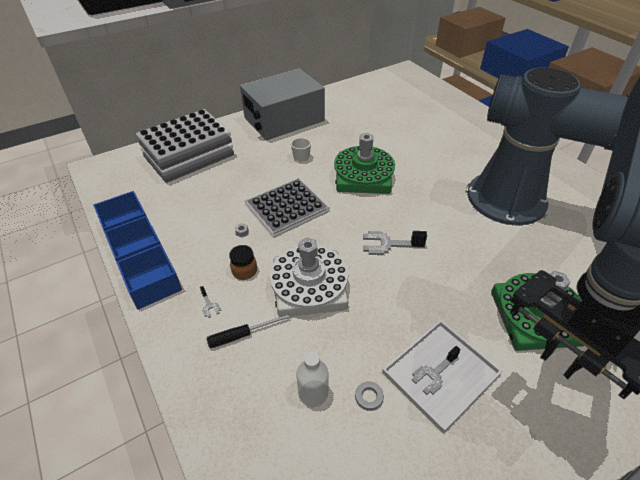

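View pics/b.png

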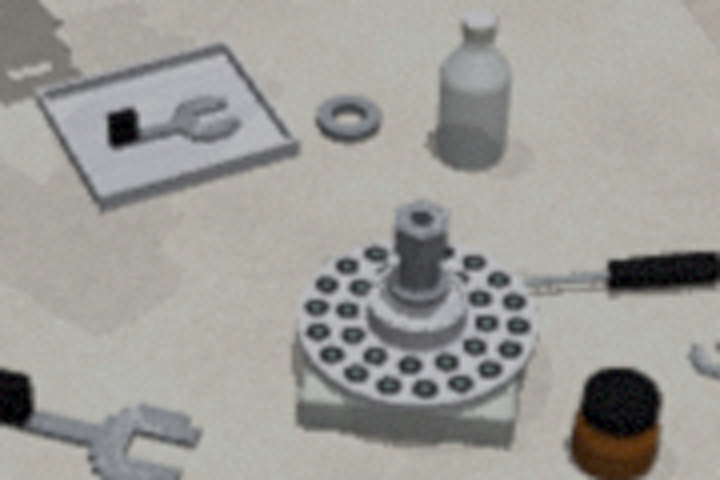

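```bash
python3 st.py; python3 -c "
from rig import job; print(job.hand_in())"
```

```text
t 27.75 pos [422.2 416.1 175.1] yaw -83.33 J1-J6 -83.61 J6 117.6 tilt [0.0252 0.008 ] F [ 0.8 -0.6 -0.3] M [-0.079  0.161  0.007] op 30.0 J4 -0.51 tau [ 1.030e+00 -4.245e+01 -1.572e+01  6.000e-02 -2.200e-01  2.000e-02]
the job is handed in; nothing more can be done
None
```

The nut is undone and still on its stud, the washer is lying in the empty aluminium tray, and I handed the job in at 27.8 s.

- **Nut:** I turned it clockwise. The stud's key caught after about 2 rad of free play, and I re-gripped once. The thread then ran at about 0.15 N m, and the nut climbed roughly 5.7 mm. At the stop the torque rose to about 0.32 N m on a single reading, about half the 0.6 N m limit. I eased that torque off before letting go.
- **Washer:** I lifted it about 4 mm by its tab and drew it out along the stand's -x by about 66 mm with no contact felt (forces around 1 N). I lowered it into the tray until I felt the floor, at about 5 N. The tool had tilted about 0.6° by then, so the washer's front edge was roughly 1 mm high when I released it.
- **Last checks:** In the final scene and side pictures the washer looks flat inside the tray, the nut is on its stud, and the bystanders look unmoved. The gripper was clear and the force reading was near zero. I judged flatness and the bystanders by eye only.

One disagreement along the way: the two fixed cameras put the tray centre about 15 mm apart. The wrist camera agreed with their average, and I used that.

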